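Pack the instrument cases for the site visit

ROBOT

A 7-joint arm with a two-finger parallel gripper is mounted at the origin on the work surface. World frame = base frame: x ahead of the robot, y to its left, z up, the work surface at z = 0. Lengths are in mm, angles in rad, forces in N, time in s.
With the tool pointing down it reaches from about 400 to 900 mm from the base axis. Payload 5.6 kg.
Tool frame: the origin (TCP) lies at the very end of the fingers, on their centre line; the grasp point (between the pads) lies 19 mm behind it (arm.pinch_z is the distance from the TCP to the grasp point, in mm); z points along the fingers, y is the direction in which the jaws open and shut (so a half turn about z gives the same grasp; the last joint's range is limited). The gripper opens to 92 mm and grips with 3 to 60 N. Pads are 20 mm wide; open, the fingers measure 128 mm over their backs; the gripper's body (75 mm by 189 mm) begins 69 mm behind the grasp point.
Start: joints at [-1.184, 0.468, -0.012, 1.603, 0.006, 1.071, -0.056], TCP at [270.888, 590.871, 214.592] pointing down, gripper open.
Joint ranges: [-2.53, 2.53], [-0.31, 2.02], [-1.57, 1.55], [0.28, 2.44], [-1.29, 4.43], [0.15, 1.84], [-2.92, 2.92]. Speed limits (rad/s): [2.57, 2.57, 3.14, 3.14, 3.14, 3.14, 3.14].

INTERFACE

Orientations are given as a rotation vector (axis times angle).
In Python, from workcell import arm, optics, models gives the robot as it stands.
- The arm moves only by the tool move_arm, never from a script. Its argument "steps" is a list of rows, each an object with "gripper": the gripper command: -1 is shut, 1 is fully open, values between are in proportion; "offset": the shift along the tool's x, y, z in units of 30 mm (1.0 is 30 mm), a list of three; "turn": the turn, a rotation vector about the tool's x, y, z in units of 5 degrees (1.0 is 5 degrees), a list of three. A call has 1 to 5 rows; each row is the pose to reach, as a shift and turn from the pose commanded when the call began, along the tool's axes at that moment; what a row does not reach only later rows make up. A row lasts 1/8 s, in which the tool goes at most 62.5 mm and 10.7 degrees, less where a joint would pass 70% of its speed; a pose out of reach is approached as far as the arm can. A call with a gripper value outside its range is refused whole. The fingers move at their own pace and stop on an object; the grip force is fixed at half the most. Time passes only in rows, so rows that repeat a pose let the fingers close. It gives the time, the measured TCP pose, the force and the opening at its end, in the units of the state.
- arm.get_state(): the state, without advancing time (a new reading comes with each control period).
- optics.read_camera(name): name is "scene" or "top" or "wrist"; returns a dict with "frame" (384x512x3 uint8, blue, green, red), "z_map" (384x512 float32, mm along the optical axis (not along the pixel's ray), 0 where there is no reading), "intrinsics" (3x3 intrinsics, pixels), "world_to_cam" (4x4, takes a point from world to camera coordinates). Camera axes: x right, y down, z forward; pixel columns grow to the right and rows downward; lengths in mm; the calibration is good to about 2 mm. A picture is of the moment at which its call begins.
- arm.job_done(): hands the job in, once; it reports no verdict.
Trained networks look in a picture, given as the dict that the camera call returned (one of the last four; its "shot" number tells which), for a name from the list of things; names that differ only in an ending like _2 or _b are one class to them, and where a whole thing is asked for, a point or a joint stands for the part that bears it (a point fixed in the world has none). Each returns a list of dicts, best first, with "score" (0 to 1); they miss things now and then, are a little off and sometimes report something else, mostly with a low value. They report only what shows in the picture. A call takes as long as a camera call. They do not tell look-alikes from the thing itself.
- models.search_frame(picture, thing): "position" ([row, column] in pixels, amid what is visible of it).
- models.mark_of(picture, thing): "position" ([row, column] in pixels: a listed point, or the origin of a listed thing).
The state is a dict: "clock": time; "q": joint angles; "qd": joint speeds; "effort": joint torques, N m; "eef_pos": TCP position; "tool_rot": TCP orientation; "contact_force": force on the tool from outside, world axes, zero at the start; "wrist_torque": the same for the moment, N m; "grip_width": finger opening in mm.
Only numpy, scipy, OpenCV 4.12 (cv2) and the standard library are available. Lean on these libraries where they do the work, as an engineer would, in place of code of your own. Each camera call takes 0.05 s, during which the arm holds its last target. There are 200 camera calls.

TASK

First take the grey packing block out of the cardboard carton and lay it flat in the black desk tray. Then pack every instrument case there is into the carton: those standing on the desk and the yellow one, which must be lifted up and off the hook it hangs on. All of them must stand upright and flat on the carton's floor side by side, none on top of another or on the rim, and the mug, mouse and calendar must be left alone.

Things in the scene. Friction and masses are not known exactly. Their poses are not given: they have to be found in the camera images.
- carton: Open brown cardboard carton with low sides, standing fixed on the desk. Outside 185 x 270 mm and 45 mm high, walls and floor 5 mm thick, so inside it is 175 mm along its x and 260 mm along its y, its inner floor 5 mm above the desk. Origin: centre of its underside on the desk; z up.
- tray: Fixed black open desk tray, outside 180 mm along its x, 110 mm along its y, 28 mm high, walls and floor 5 mm. Origin: centre of its underside on the desk; z up.
- stand: Fixed steel stand: base 120 x 100 x 8 mm, 12 mm round post at x = +50 mm, 150 mm high, and from its top a level round hook, 8 mm thick, running along the stand's -x with its axis 150 mm above the desk. Its tip turns up at x = -35 mm. A thing comes off when raised 10 to 18 mm and drawn out 45 mm or more along the stand's -x. Origin: centre of the base's underside; z up.
- hook_tip (a point): Topmost point of the hook's upturned tip, 162 mm above the desk (8 mm above the top of the level part of the hook); axes as the stand's.
- case_a: Blue hard plastic instrument case with black trim, body 90 mm along its x, 100 mm along its y, 50 mm high, about 240 g. On the middle of its lid a black upright grip rib, 12 mm thick along x, 44 mm long along y, standing 26 mm above the lid. Starts upright on the desk, if it is there at all. Origin: centre of the underside; z up.
- case_b: Orange hard plastic instrument case with black trim, body 90 mm along its x, 80 mm along its y, 46 mm high, about 190 g. On the middle of its lid a black upright grip rib, 12 mm thick along x, 44 mm long along y, standing 26 mm above the lid. Starts upright on the desk, if it is there at all. Origin: centre of the underside; z up.
- case_c: Green hard plastic instrument case with white trim, body 90 mm along its x, 60 mm along its y, 54 mm high, about 170 g. On the middle of its lid a white upright grip rib, 12 mm thick along x, 44 mm long along y, standing 26 mm above the lid. Starts upright on the desk, if it is there at all. Origin: centre of the underside; z up.
- case_d: Grey hard plastic instrument case with yellow trim, body 70 mm along its x, 100 mm along its y, 54 mm high, about 200 g. On the middle of its lid a yellow upright grip rib, 12 mm thick along x, 44 mm long along y, standing 26 mm above the lid. Starts upright on the desk, if it is there at all. Origin: centre of the underside; z up.
- case_e: Red hard plastic instrument case with white trim, body 70 mm along its x, 80 mm along its y, 46 mm high, about 160 g. On the middle of its lid a white upright grip rib, 12 mm thick along x, 44 mm long along y, standing 26 mm above the lid. Starts upright on the desk, if it is there at all. Origin: centre of the underside; z up.
- case_f: Yellow instrument case, black trim, body 70 mm along its x, 60 mm along its y, 42 mm high, about 150 g. On the middle of its lid stands the black hang tab (see tab). Starts hanging by the tab on the stand's hook, its x along the hook and pointing as the stand's x, the tab about 10 mm to the -x side of the stand's origin. Origin: centre of the case's underside; z up.
- tab (a point): Middle of the top edge of the yellow case's hang tab, 114 mm above the case's underside. The tab is an upright plate 10 mm thick along the case's x, 50 mm wide along y, 72 mm high above the lid, with a hole 26 mm wide from the lid up to 34 mm above it; the 38 mm above the hole are solid and to be gripped. Axes as the case's.
- block: Light grey rigid packing block, 50 mm along its x, 130 mm along its y, 55 mm high, about 60 g; starts lying flat inside the carton. Origin: centre of the underside; z up.
- mug: Bystander: blue mug, 80 mm across, 95 mm high, beyond the carton. Origin: centre of the underside.
- mouse: Bystander: black computer mouse, 105 x 62 x 34 mm, beyond the carton. Origin: centre of the underside.
- calendar: Bystander: red desk calendar, 90 x 150 mm foot, 100 mm high, beyond the carton. Origin: centre of the underside.
Not all that is in view belongs to the job. Several things look just like the case_c: the one meant starts farthest to the robot's left.

How it is judged (in metres and radians):
On the way:
1. the packing block lies flat in the tray before any case is in the carton (x of block in the frame of tray between -0.08 and 0.08 m and y of block in the frame of tray between -0.045 and 0.045 m and z of block in the frame of tray below 0.012 m and angle between block's own z axis and vertical below 0.12 rad and linear speed of block below 0.03 m/s and horizontal distance between each of case_a, case_b, case_c, case_d, case_e, case_f and carton above 0.115 m), for 0.2 s.
At the end, for the whole second after the job is handed in: Every case that is present stands inside the carton, its underside within 6 mm of the carton's inner floor, tilted less than 0.09 rad, at rest; the packing block lies flat in the tray (underside at most 12 mm above the desk, tilted less than 0.12 rad), at rest (x of block in the frame of tray between -0.08 and 0.08 m and y of block in the frame of tray between -0.045 and 0.045 m and z of block in the frame of tray below 0.012 m and angle between block's own z axis and vertical below 0.12 rad and linear speed of each of block, case_a, case_b, case_c, case_d, case_e, case_f below 0.03 m/s and x of case_a in the frame of carton between -0.0875 and 0.0875 m and y of case_a in the frame of carton between -0.13 and 0.13 m and z of case_a in the frame of carton between 0.001 and 0.011 m and angle between each of case_a, case_b, case_c, case_d, case_e, case_f's own z axis and vertical below 0.09 rad and x of case_b in the frame of carton between -0.0875 and 0.0875 m and y of case_b in the frame of carton between -0.13 and 0.13 m and z of case_b in the frame of carton between 0.001 and 0.011 m and x of case_c in the frame of carton between -0.0875 and 0.0875 m and y of case_c in the frame of carton between -0.13 and 0.13 m and z of case_c in the frame of carton between 0.001 and 0.011 m and x of case_d in the frame of carton between -0.0875 and 0.0875 m and y of case_d in the frame of carton between -0.13 and 0.13 m and z of case_d in the frame of carton between 0.001 and 0.011 m and x of case_e in the frame of carton between -0.0875 and 0.0875 m and y of case_e in the frame of carton between -0.13 and 0.13 m and z of case_e in the frame of carton between 0.001 and 0.011 m and x of case_f in the frame of carton between -0.0875 and 0.0875 m and y of case_f in the frame of carton between -0.13 and 0.13 m and z of case_f in the frame of carton between 0.001 and 0.011 m); the robot touches nothing.
It fails at once if the mug is pushed more than 4 cm from its place (distance of mug from where it was at the start of the episode above 0.04 m).
It fails at once if the mouse is pushed more than 4 cm from its place (distance of mouse from where it was at the start of the episode above 0.04 m).
It fails at once if the calendar is pushed more than 4 cm from its place (distance of calendar from where it was at the start of the episode above 0.04 m).
Of case_a, case_b, case_c, case_d, case_e only 3 to 5 are there at a start; the rules pass over those that are not, and their reading is None.
At some moment in a run one of case_a, case_b, case_c, case_d, case_e may be knocked a few centimetres aside while the robot is not near it.
It also fails if it takes over 210 s, if anything falls off the work surface, if the arm or the gripper's body presses on something with over 40 N, if the wrist force passes 120 N, or if a joint passes its speed limit or range.

## Working session

There is one attempt and no reset: what is moved stays moved. The work goes in short steps, Python scripts to look and compute and a tool call to move; the robot and the scene stay as the last step left them, time stands still between calls to the robot, and variables do not carry over. Pictures are saved under pics/ and viewed, about 12 in all and at most 16, crops included, and the job is handed in when it is done.

Besides the shell and the picture viewer there is one more tool, called in YAML: its name, and indented under it one key for each argument. move_arm: Moves the arm, as the interface text tells. Its arguments: {"type":"object","properties":{"steps":{"type":"array","items":{"type":"object","properties":{"gripper":{"type":"number"},"offset":{"type":"array","items":{"type":"number"}},"turn":{"type":"array","items":{"type":"number"}}}}}},"required":["steps"]}

```bash
mkdir -p pics; ls
cat > h.py <<'E'
import numpy as np, cv2
from scipy.spatial.transform import Rotation as R
from workcell import arm, optics, models
def world(p, grid=None):
    z=p["z_map"]; K=np.array(p["intrinsics"]); T=np.linalg.inv(np.array(p["world_to_cam"]))
    v,u=np.mgrid[:z.shape[0],:z.shape[1]]
    c=np.stack([(u-K[0,2])/K[0,0]*z,(v-K[1,2])/K[1,1]*z,z,np.ones_like(z)],-1)
    W=(c@T.T)[...,:3]; W[z<=0]=np.nan; return W
def tool():
    s=arm.get_state(); return np.array(s["eef_pos"]),R.from_rotvec(s["tool_rot"])
E
python3 - <<'E'
from h import *
print(arm.get_state(), arm.pinch_z)
for n in ("top","scene"):
    p=optics.read_camera(n); cv2.imwrite(f"pics/{n}0.png",p["frame"]); np.savez(f"/tmp/{n}0.npz",**{k:np.array(p[k]) for k in("frame","z_map","intrinsics","world_to_cam")})
    W=world(p)
    print(n)
    for t in "carton tray stand hook_tip case_a case_b case_c case_d case_e case_f tab block mug mouse calendar".split():
        for m in models.mark_of(p,t)[:4]:
            if m["score"]<.3: continue
            r,c=m["position"]; w=W[min(383,max(0,int(r))),min(511,max(0,int(c)))]
            print(t,round(m["score"],2),np.round([r,c]),np.round(w))
E
```

```text
pics
{'clock': 0.0, 'q': array([-1.18400976,  0.46838505, -0.01158274,  1.6036307 ,  0.00602608,
        1.07140547, -0.05628764]), 'qd': array([ 1.39951937e-03,  4.29479652e-04,  2.21712333e-04, -4.53510647e-04,
        5.57951222e-05,  6.26520138e-04, -1.05876785e-03]), 'effort': array([-1.43531552e-04, -5.20573139e+01, -1.23431592e-02, -2.43746424e+01,
       -5.65604400e-02,  1.74972683e-02,  1.82483868e-04]), 'eef_pos': array([270.67570495, 590.30899901, 213.63232202]), 'tool_rot': array([-6.69961724e-01, -3.06909026e+00,  2.79641844e-03]), 'contact_force': array([ 0.32456709, -0.3519501 ,  0.25230629]), 'wrist_torque': array([ 0.01947132,  0.00711879, -0.00336452]), 'grip_width': 92.06811634247934} 18.700000000000003
top
carton 0.78 [171. 243.] [589.  13.  62.]
tray 0.88 [201. 143.] [486. 358.   5.]
tray 0.52 [117. 199.] [783. 175.   4.]
stand 0.59 [210. 350.] [ 467. -327.   94.]
hook_tip 0.84 [221. 368.] [ 437. -365.  161.]
case_a 0.84 [158. 173.] [629. 245.  77.]
case_a 0.8 [222. 205.] [424. 133.  73.]
case_a 0.73 [226. 298.] [ 413. -166.   84.]
case_a 0.68 [210. 358.] [ 467.
[... 1932 characters left out ...]
88. 323.] [638. 257.  52.]
case_d 0.88 [129. 172.] [ 477. -332.  120.]
case_d 0.87 [204. 162.] [ 661. -236.   48.]
case_d 0.73 [215. 318.] [461. 152.  51.]
case_e 0.94 [288. 323.] [638. 257.  52.]
case_e 0.88 [129. 172.] [ 477. -332.  120.]
case_e 0.87 [204. 162.] [ 661. -236.   48.]
case_e 0.73 [215. 318.] [461. 152.  51.]
case_f 0.94 [288. 323.] [638. 257.  52.]
case_f 0.88 [129. 172.] [ 477. -332.  120.]
case_f 0.87 [204. 162.] [ 661. -236.   48.]
case_f 0.73 [215. 318.] [461. 152.  51.]
tab 0.63 [107. 166.] [ 462. -347.  189.]
block 0.73 [242. 259.] [618.  59.  60.]
mug 0.82 [325. 266.] [779. 179.   5.]
mouse 0.65 [244. 152.] [ 768. -183.   34.]
calendar 0.67 [293. 190.] [826. -11.  69.]
```

Run:
```python
import cv2
a=cv2.imread("pics/top0.png"); cv2.imwrite("pics/top0b.png",cv2.resize(a[80:290,110:410],None,fx=2.66,fy=2.66,interpolation=cv2.INTER_CUBIC))
```

```text
(no output)
```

View pics/top0b.png

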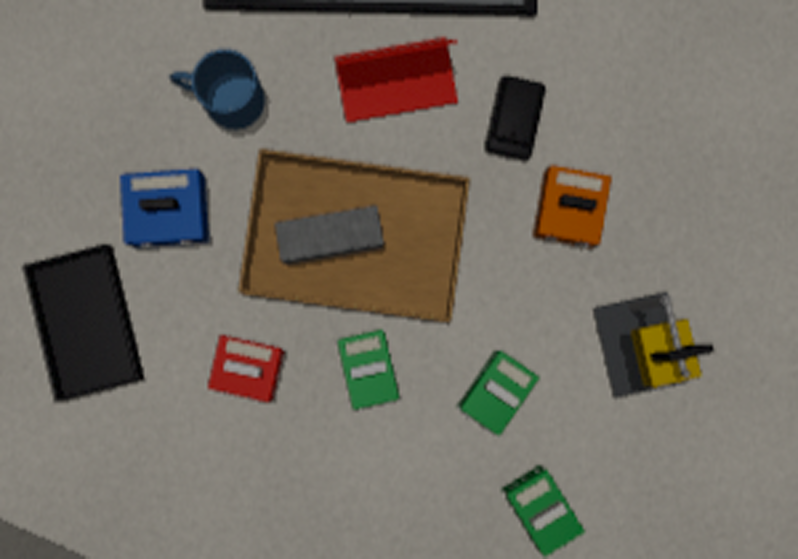

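View pics/scene0.png

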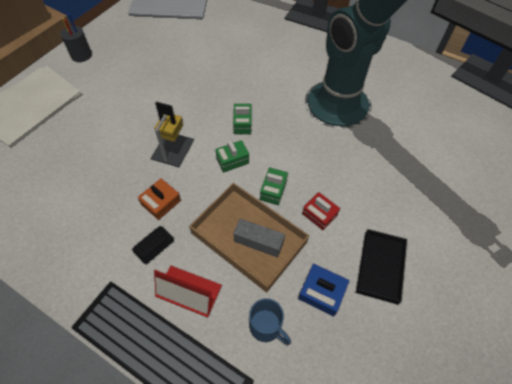

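The top view (2.66x crop, origin 110,80) shows block at crop (330,235) in the carton, tray at (83,322), blue (163,207), orange (573,205), red (247,367) and yellow on the hook. The grey case_d is absent. The greens are at crop (368,370), (500,392) and (543,510), full picture (248,219), (298,227) and (314,272). Left in the picture is +y, so (248,219) is the farthest to the robot's left and is case_c.

```bash
cat >> h.py <<'E'
HUE={"a":(100,125),"b":(5,16),"c":(50,80),"e":(0,4),"f":(22,34)}
SZ={"a":(90,100,50),"b":(90,80,46),"c":(90,60,54),"e":(70,80,46),"block":(50,130,55),"f":(70,60,42)}
def rect(xy):
    (cx,cy),(w,h),a=cv2.minAreaRect(xy.astype(np.float32)); return np.array([cx,cy]),(w,h),a
def show(n,xy,z):
    c,s,a=rect(xy); print(n,len(xy),"c",np.round(c,1),"size",np.round(s,1),"ang",round(a,1),"z",np.round(np.nanmedian(z),1))
def cases(p,which="abce",box=None):
    """lid rectangles (centre, extents along angle ang and ang+90)"""
    W=world(p); hsv=cv2.cvtColor(p["frame"],cv2.COLOR_BGR2HSV)
    for k in which:
        lo,hi=HUE[k]; h=SZ[k][2]
        m=(hsv[...,0]>=lo)&(hsv[...,0]<=hi)&(hsv[...,1]>120)
        if k=="e": m|=(hsv[...,0]>=175)&(hsv[...,1]>120)
        m&=(W[...,2]>h-9)&(W[...,2]<h+12)
        n,l,st,_=cv2.connectedComponentsWithStats(m.astype(np.uint8))
        for i in range(1,n):
            if st[i,4]<60: continue
            q=W[l==i]; show(k,q[:,:2],q[:,2])
def plan(*wps):
    """rows from the present measured pose: (x,y,z,jaw angle deg)"""
    P,Q=tool(); y=Q.as_matrix()[:,1]; j=np.degrees(np.arctan2(y[1],y[0])); print("at",np.round(P,1),"jaw",round(j,1),"w",round(arm.get_state()["grip_width"],1),"t",round(arm.get_state()["clock"],1),"F",np.round(arm.get_state()["contact_force"],1))
    for x,yy,z,a in wps:
        d=(a-j+90)%180-90 if a is not None else 0
        T=R.from_euler("z",a if a is not None else j,degrees=True)
        T=R.from_matrix(np.column_stack([[np.sin(np.radians(j+d)),-np.cos(np.radians(j+d)),0],[np.cos(np.radians(j+d)),np.sin(np.radians(j+d)),0],[0,0,-1]]))
        o=Q.inv().apply(np.array([x,yy,z])-P); t=(Q.inv()*T).as_rotvec(degrees=True)
        print("offset",np.round(o/30,2).tolist(),"turn",np.round(t/5,2).tolist(),"dist",round(np.linalg.norm(o)),"rows",int(np.ceil(max(np.linalg.norm(o)/62.5,abs(d)/10.7))))
E
python3 - <<'E'
from h import *
p=dict(np.load("/tmp/top0.npz")); W=world(p); Z=W[...,2]; hsv=cv2.cvtColor(p["frame"],cv2.COLOR_BGR2HSV)
cases(p)
def box(x0,x1,y0,y1,z0,z1): return (W[...,0]>x0)&(W[...,0]<x1)&(W[...,1]>y0)&(W[...,1]<y1)&(Z>z0)&(Z<z1)
for n,m in dict(carton=box(450,730,-160,170,38,50),block=box(500,700,-80,130,52,70),tray=box(350,620,260,450,20,32),stand=box(380,560,-420,-230,4,12),tab=box(380,560,-450,-260,178,195),fbody=box(380,560,-450,-260,110,128)&(hsv[...,1]>120),post=box(380,560,-450,-260,145,160)).items():
    q=W[m]; show(n,q[:,:2],q[:,2])
plan((590,40,250,0))
E
```

```text
a 612 c [631.5 256.1] size [90.1 98.2] ang 5.4 z 50.2
b 501 c [ 644.2 -262.1] size [80.7 89.9] ang 81.1 z 46.4
c 323 c [434.1  -6.4] size [86.7 57.6] ang 14.0 z 54.0
c 337 c [ 408.  -168.2] size [58.3 87. ] ang 56.1 z 54.3
c 327 c [ 262.3 -225.2] size [88.6 57.7] ang 32.3 z 54.2
e 351 c [431.9 147.6] size [79.4 67.8] ang 78.4 z 46.1
carton 537 c [565.3  20.8] size [274.  259.4] ang 83.3 z 44.9
block 594 c [600.3  46.1] size [ 51.2 129.5] ang 10.7 z 60.4
tray 304 c [493.9 329.7] size [180.6 174.1] ang 15.7 z 27.1
stand 636 c [ 470.2 -323.7] size [186.  178.6] ang 89.5 z 7.6
tab 64 c [ 459.4 -357.6] size [10.1 49.2] ang 13.7 z 191.6
fbody 321 c [ 459.7 -357.7] size [69.8 60.2] ang 12.4 z 120.2
post 81 c [ 479.4 -354.2] size [37.5 88.6] ang 85.1 z 152.6
at [270.9 590.9 214.6] jaw 65.4 w 92.1 t 1.6 F [ 1.2  0.4 -0.1]Traceback (most recent call last):
  File "<stdin>", line 7, in <module>
  File "h.py", line 35, in plan
    T=R.from_matrix(np.column_stack([[np.sin(np.radians(j+d)),-np.cos(np.radians(j+d)),0],[np.cos(np.radians(j+d)),np.sin(np.radians(j+d)),0],[0,0,-1]]))
  File "scipy/spatial/transform/_rotation.pyx", line 1143, in scipy.spatial.transform._rotation.Rotation.from_matrix
ValueError: Non-positive determinant (left-handed or null coordinate frame) in rotation matrix 0: [[ 0.  1.  0.]
 [-1.  0.  0.]
 [ 0.  0. -1.]].
```

```bash
sed -i 's/\[np.sin(np.radians(j+d)),-np.cos(np.radians(j+d)),0\],/[-np.sin(np.radians(j+d)),np.cos(np.radians(j+d)),0],/; /as_euler\|T=R.from_euler/d' h.py
python3 - <<'E'
from h import *
p=dict(np.load("/tmp/top0.npz")); W=world(p); Z=W[...,2]; hsv=cv2.cvtColor(p["frame"],cv2.COLOR_BGR2HSV)
def big(n,m):
    k,l,st,_=cv2.connectedComponentsWithStats(m.astype(np.uint8),connectivity=8); i=1+np.argmax(st[1:,4]); q=W[l==i]; show(n,q[:,:2],q[:,2])
brown=(hsv[...,0]>8)&(hsv[...,0]<25)&(hsv[...,1]>70)&(abs(W[...,0]-590)<130)&(abs(W[...,1])<175)
big("carton rim",brown&(Z>36)&(Z<50)); big("floor",brown&(Z<12))
dark=(hsv[...,2]<70)&(W[...,1]>280)&(W[...,1]<440)&(W[...,0]<620)
big("tray rim",dark&(Z>20)&(Z<34)); big("tray floor",dark&(Z>2)&(Z<9))
sd=(hsv[...,1]<90)&(Z>5)&(Z<11)&(W[...,1]<-200)&(W[...,0]<540)&(W[...,0]>380); big("stand",sd)
plan((600.3,46.1,220,10.7),(600.3,46.1,36,10.7))
E
```

```text
carton rim 430 c [601.7  14.6] size [269.6 185.5] ang 83.2 z 44.5
floor 3132 c [602.7  14.5] size [260.9 174.5] ang 83.1 z 5.4
tray rim 285 c [485.8 358.5] size [180.2 111.1] ang 16.0 z 27.1
tray floor 1190 c [485. 363.] size [169.6  97.4] ang 15.9 z 5.3
stand 414 c [ 472.5 -350.1] size [127.4  89.8] ang 13.5 z 8.2
at [270.9 590.9 214.6] jaw 65.4 w 92.1 t 1.6 F [ 1.2  0.4 -0.1]
offset [-17.55, -11.93, -0.18] turn [0.0, 0.0, 10.93] dist 637 rows 11
offset [-17.55, -11.93, 5.95] turn [0.0, 0.0, 10.93] dist 661 rows 11
```

```bash
cat >> h.py <<'E'
def chain(*wps,seg=260,ang=42):
    """each line is one call, relative to the pose reached by the line before"""
    P,Q=tool(); s=arm.get_state(); M=Q.as_matrix(); j=np.degrees(np.arctan2(M[1,1],M[0,1]))
    print("at",np.round(P,1),"jaw",round(j,1),"tilt",round(np.degrees(np.arccos(-M[2,2])),2),"w",round(s["grip_width"],1),"t",round(s["clock"],1),"F",np.round(s["contact_force"],1),"q7",round(s["q"][6],2))
    for w in wps:
        D=np.array(w[:3])-P; d=0 if w[3] is None else (w[3]-j+90)%180-90
        if len(w)>4: d=w[3]-j
        n=int(max(1,np.ceil(np.linalg.norm(D)/seg),np.ceil(abs(d)/ang)))
        for i in range(n):
            j+=d/n; c,t=np.cos(np.radians(j)),np.sin(np.radians(j))
            T=R.from_matrix(np.array([[-t,c,0],[c,t,0],[0,0,-1]]))
            o=Q.inv().apply(D/n)/30; r=(Q.inv()*T).as_rotvec(degrees=True)/5
            print("offset",np.round(o,2).tolist(),"turn",np.round(r,2).tolist(),"rows>=",round(max(np.linalg.norm(D/n)/62.5,abs(d/n)/10.7),1)); Q=T
        P=np.array(w[:3])
E
python3 - <<'E'
from h import *
chain((600.3,46.1,200,10.7),(600.3,46.1,36,10.7))
E
```

```text
at [270.9 590.9 214.6] jaw 65.4 tilt 0.0 w 92.1 t 1.6 F [ 1.2  0.4 -0.1] q7 -0.06
offset [-5.85, -3.98, 0.16] turn [0.0, 0.0, 3.64] rows>= 3.4
offset [-6.8, -1.95, 0.16] turn [0.0, 0.0, 3.64] rows>= 3.4
offset [-7.07, 0.28, 0.16] turn [0.0, 0.0, 3.64] rows>= 3.4
offset [0.0, 0.0, 5.47] turn [0.0, 0.0, 0.0] rows>= 2.6
```

move_arm:
  steps:
    - {"gripper":1,"offset":[-5.85,-3.98,0.16],"turn":[0,0,3.64]}
    - {"gripper":1,"offset":[-5.85,-3.98,0.16],"turn":[0,0,3.64]}
    - {"gripper":1,"offset":[-5.85,-3.98,0.16],"turn":[0,0,3.64]}
    - {"gripper":1,"offset":[-5.85,-3.98,0.16],"turn":[0,0,3.64]}
    - {"gripper":1,"offset":[-5.85,-3.98,0.16],"turn":[0,0,3.64]}

```text
clock: 2.22
eef_pos: [382.1, 407.5, 210.1]
tool_rot: [1.153, 2.922, 0.0]
contact_force: [-0.5, -0.0, 0.3]
grip_width: 91.8
```

move_arm:
  steps:
    - {"gripper":1,"offset":[-6.8,-1.95,0.16],"turn":[0,0,3.64]}
    - {"gripper":1,"offset":[-6.8,-1.95,0.16],"turn":[0,0,3.64]}
    - {"gripper":1,"offset":[-6.8,-1.95,0.16],"turn":[0,0,3.64]}
    - {"gripper":1,"offset":[-6.8,-1.95,0.16],"turn":[0,0,3.64]}
    - {"gripper":1,"offset":[-6.8,-1.95,0.16],"turn":[0,0,3.64]}

```text
clock: 2.85
eef_pos: [491.1, 227.6, 205.0]
tool_rot: [1.597, 2.705, 0.0]
contact_force: [-0.4, 0.2, 0.7]
grip_width: 92.0
```

move_arm:
  steps:
    - {"gripper":1,"offset":[-7.07,0.28,0.16],"turn":[0,0,3.64]}
    - {"gripper":1,"offset":[-7.07,0.28,0.16],"turn":[0,0,3.64]}
    - {"gripper":1,"offset":[-7.07,0.28,0.16],"turn":[0,0,3.64]}
    - {"gripper":1,"offset":[-7.07,0.28,0.16],"turn":[0,0,3.64]}
    - {"gripper":1,"offset":[-7.07,0.28,0.16],"turn":[0,0,3.64]}

```text
clock: 3.48
eef_pos: [601.0, 47.2, 199.8]
tool_rot: [-2.003, -2.42, 0.0]
contact_force: [0.8, -0.5, 0.0]
grip_width: 91.8
```

Run:
```python
from h import *
p=optics.read_camera("wrist"); W=world(p); m=(W[...,2]>54)&(W[...,2]<66)&(abs(W[...,0]-600)<100)&(abs(W[...,1]-46)<110)
print("T",np.round(p["world_to_cam"],2).tolist()); q=W[m]; show("block",q[:,:2],q[:,2])
p=optics.read_camera("top"); cases(p)
chain((600.3,46.1,36,10.7))
```

```text
T [[0.98, 0.19, -0.0, -598.09], [0.18, -0.94, 0.28, -91.64], [0.05, -0.27, -0.96, 359.41], [0.0, 0.0, 0.0, 1.0]]
block 4355 c [599.9  45.4] size [ 50.  128.6] ang 10.9 z 60.5
a 607 c [631.7 256.7] size [ 89.7 100.2] ang 5.6 z 50.3
b 500 c [ 644.  -261.9] size [80.  90.3] ang 80.4 z 46.2
c 331 c [434.2  -5.9] size [86.6 58.3] ang 15.0 z 54.2
c 329 c [ 408.2 -168.5] size [58.7 87. ] ang 55.9 z 54.1
c 326 c [ 262.9 -224.9] size [88.  57.6] ang 32.2 z 54.0
at [600.   49.7 199.8] jaw 11.0 tilt 0.11 w 92.0 t 3.6 F [-0.2  0.5 -0.1] q7 0.21
offset [-0.13, -0.01, 5.46] turn [-0.01, -0.02, 0.06] rows>= 2.6
```

```bash
cat >> h.py <<'E'
import json
def go(*wps,seg=270,ang=42,start=None):
    """like chain, but from the commanded pose kept in cmd.json (x,y,z,jaw)"""
    P=np.array(start if start else json.load(open("cmd.json")),float); j=P[3]; P=P[:3]
    for w in wps:
        D=np.array(w[:3],float)-P; d=(w[3]-j) if len(w)>4 else (w[3]-j+90)%180-90
        n=int(max(1,np.ceil(np.linalg.norm(D)/seg),np.ceil(abs(d)/ang)))
        for i in range(n):
            c,t=np.cos(np.radians(j)),np.sin(np.radians(j))
            o=np.array([-t*D[0]+c*D[1],c*D[0]+t*D[1],-D[2]])/n/30; j+=d/n
            print("offset",np.round(o,2).tolist(),"turn z",round(-d/n/5,2),"rows>=",round(max(np.linalg.norm(D/n)/62.5,abs(d/n)/10.7),1))
        P=np.array(w[:3],float)
    json.dump([*P,j],open("cmd.json","w"))
E
python3 - <<'E'
from h import *
go((600,45.7,36,10.8),(600,45.7,150,10.8),(485.5,358.5,150,106,1),(485.5,358.5,37,106,1),(485.5,358.5,160,106,1),start=(600.3,46.1,200,10.8))
E
```

```text
offset [-0.01, -0.01, 5.47] turn z -0.0 rows>= 2.6
offset [0.0, 0.0, -3.8] turn z -0.0 rows>= 1.8
offset [3.65, -0.6, -0.0] turn z -6.35 rows>= 3.0
offset [3.42, 1.41, -0.0] turn z -6.35 rows>= 3.0
offset [2.17, 3.0, -0.0] turn z -6.35 rows>= 3.0
offset [-0.0, 0.0, 3.77] turn z -0.0 rows>= 1.8
offset [-0.0, 0.0, -4.1] turn z -0.0 rows>= 2.0
```

move_arm:
  steps:
    - {"gripper":1,"offset":[0,0,2],"turn":[0,0,0]}
    - {"gripper":1,"offset":[0,0,4],"turn":[0,0,0]}
    - {"gripper":1,"offset":[-0.01,-0.01,5.47],"turn":[0,0,0]}
    - {"gripper":1,"offset":[-0.01,-0.01,5.47],"turn":[0,0,0]}
    - {"gripper":-1,"offset":[-0.01,-0.01,5.47],"turn":[0,0,0]}

```text
clock: 4.2
eef_pos: [601.3, 47.6, 37.8]
tool_rot: [2.0, 2.421, 0.003]
contact_force: [-0.0, 1.2, -0.3]
grip_width: 84.0
```

move_arm:
  steps:
    - {"gripper":-1,"offset":[0,0,0],"turn":[0,0,0]}
    - {"gripper":-1,"offset":[0,0,0],"turn":[0,0,0]}
    - {"gripper":-1,"offset":[0,0,0],"turn":[0,0,0]}
    - {"gripper":-1,"offset":[0,0,0],"turn":[0,0,0]}

```text
clock: 4.7
eef_pos: [600.7, 45.8, 36.8]
tool_rot: [2.003, 2.42, 0.001]
contact_force: [-0.9, 0.0, 5.2]
grip_width: 49.8
```

move_arm:
  steps:
    - {"gripper":-1,"offset":[0,0,-1],"turn":[0,0,0]}
    - {"gripper":-1,"offset":[0,0,-2.4],"turn":[0,0,0]}
    - {"gripper":-1,"offset":[0,0,-3.8],"turn":[0,0,0]}
    - {"gripper":-1,"offset":[0,0,-3.8],"turn":[0,0,0]}

```text
clock: 5.2
eef_pos: [602.6, 45.8, 153.5]
tool_rot: [2.001, 2.417, 0.008]
contact_force: [1.1, -0.0, 0.5]
grip_width: 49.6
```

move_arm:
  steps:
    - {"gripper":-1,"offset":[1.2,-0.2,0],"turn":[0,0,-2.1]}
    - {"gripper":-1,"offset":[2.4,-0.4,0],"turn":[0,0,-4.2]}
    - {"gripper":-1,"offset":[3.65,-0.6,0],"turn":[0,0,-6.35]}
    - {"gripper":-1,"offset":[3.65,-0.6,0],"turn":[0,0,-6.35]}

```text
clock: 5.7
eef_pos: [560.1, 153.5, 148.7]
tool_rot: [-1.255, -2.877, 0.0]
contact_force: [0.9, -0.9, -0.2]
grip_width: 49.9
```

move_arm:
  steps:
    - {"gripper":-1,"offset":[1.2,0.47,0],"turn":[0,0,-2.1]}
    - {"gripper":-1,"offset":[2.4,0.94,0],"turn":[0,0,-4.2]}
    - {"gripper":-1,"offset":[3.42,1.41,0],"turn":[0,0,-6.35]}
    - {"gripper":-1,"offset":[3.42,1.41,0],"turn":[0,0,-6.35]}

```text
clock: 6.2
eef_pos: [522.8, 255.8, 149.1]
tool_rot: [-0.427, -3.111, -0.0]
contact_force: [-0.5, 0.3, 0.5]
grip_width: 49.9
```

move_arm:
  steps:
    - {"gripper":-1,"offset":[0.7,1.0,0],"turn":[0,0,-2.1]}
    - {"gripper":-1,"offset":[1.4,2.0,0],"turn":[0,0,-4.2]}
    - {"gripper":-1,"offset":[2.17,3.0,0],"turn":[0,0,-6.35]}
    - {"gripper":-1,"offset":[2.17,3.0,0],"turn":[0,0,-6.35]}
    - {"gripper":-1,"offset":[2.17,3.0,0],"turn":[0,0,-6.35]}

```text
clock: 6.82
eef_pos: [487.0, 355.8, 149.4]
tool_rot: [0.429, -3.112, 0.003]
contact_force: [0.8, -1.2, -0.4]
grip_width: 49.7
```

move_arm:
  steps:
    - {"gripper":-1,"offset":[0,0,1.8],"turn":[0,0,0]}
    - {"gripper":-1,"offset":[0,0,3],"turn":[0,0,0]}
    - {"gripper":-1,"offset":[0,0,3.77],"turn":[0,0,0]}
    - {"gripper":-1,"offset":[0,0,3.77],"turn":[0,0,0]}

```text
clock: 7.32
eef_pos: [487.0, 355.3, 35.7]
tool_rot: [0.429, -3.111, 0.004]
contact_force: [-0.2, -0.3, -0.3]
grip_width: 49.6
```

move_arm:
  steps:
    - {"gripper":0.2,"offset":[0,0,0],"turn":[0,0,0]}
    - {"gripper":0.2,"offset":[0,0,0],"turn":[0,0,0]}
    - {"gripper":0.2,"offset":[0,0,0],"turn":[0,0,0]}
    - {"gripper":0.2,"offset":[0,0,-2],"turn":[0,0,0]}
    - {"gripper":0.2,"offset":[0,0,-4.1],"turn":[0,0,0]}

```text
clock: 7.95
eef_pos: [485.3, 358.0, 160.3]
tool_rot: [0.437, -3.109, 0.002]
contact_force: [0.1, 0.8, -0.2]
grip_width: 55.2
```

Run:
```python
from h import *
p=optics.read_camera("wrist"); W=world(p); m=(W[...,2]>54)&(W[...,2]<66)&(abs(W[...,0]-486)<100)&(abs(W[...,1]-358)<110)
q=W[m]; show("block",q[:,:2],q[:,2])
p=optics.read_camera("top"); cases(p); W=world(p)
chain()
go((631.6,256.4,160,5.5),(631.6,256.4,52,5.5))
```

```text
block 5580 c [485.8 355.8] size [129.8  50. ] ang 15.8 z 60.4
a 609 c [631.7 256.7] size [90.2 99.1] ang 5.6 z 50.3
b 498 c [ 644.5 -261.9] size [79.6 91. ] ang 81.0 z 46.2
c 319 c [434.   -6.4] size [86.8 57.6] ang 14.0 z 54.1
c 335 c [ 407.7 -168.7] size [59.5 86.8] ang 57.3 z 54.2
c 325 c [ 262.8 -224.8] size [87.5 57.4] ang 31.9 z 54.1
e 348 c [431.8 147.6] size [79.1 67.9] ang 78.6 z 45.9
at [489.4 361.4 167.2] jaw 106.0 tilt 0.78 w 55.3 t 8.1 F [ 0.5  0.  -0.4] q7 1.13
offset [-1.87, -2.31, -0.0] turn z -7.95 rows>= 3.7
offset [0.04, -2.97, -0.0] turn z -7.95 rows>= 3.7
offset [0.0, -0.0, 3.6] turn z -0.0 rows>= 1.7
```

Run:
```python
from h import *
go((631.6,256.4,160,5.5,1),start=(485.5,358.5,160,106))
```

```text
offset [-1.25, -1.54, -0.0] turn z 6.7 rows>= 3.1
offset [-1.89, -0.59, -0.0] turn z 6.7 rows>= 3.1
offset [-1.9, 0.55, -0.0] turn z 6.7 rows>= 3.1
```

move_arm:
  steps:
    - {"gripper":0.2,"offset":[-0.4,-0.5,0],"turn":[0,0,2.2]}
    - {"gripper":0.2,"offset":[-0.8,-1.0,0],"turn":[0,0,4.4]}
    - {"gripper":0.2,"offset":[-1.25,-1.54,0],"turn":[0,0,6.7]}
    - {"gripper":0.2,"offset":[-1.25,-1.54,0],"turn":[0,0,6.7]}

```text
clock: 8.55
eef_pos: [535.6, 322.9, 159.3]
tool_rot: [0.48, 3.104, -0.001]
contact_force: [-0.1, 0.5, -0.5]
grip_width: 54.8
```

move_arm:
  steps:
    - {"gripper":0.2,"offset":[-0.6,-0.2,0],"turn":[0,0,2.2]}
    - {"gripper":0.2,"offset":[-1.2,-0.4,0],"turn":[0,0,4.4]}
    - {"gripper":0.2,"offset":[-1.89,-0.59,0],"turn":[0,0,6.7]}
    - {"gripper":0.2,"offset":[-1.89,-0.59,0],"turn":[0,0,6.7]}

```text
clock: 9.05
eef_pos: [583.5, 290.0, 159.2]
tool_rot: [1.35, 2.837, -0.001]
contact_force: [-0.6, 0.3, -0.1]
grip_width: 55.2
```

move_arm:
  steps:
    - {"gripper":0.2,"offset":[-0.6,0.2,0],"turn":[0,0,2.2]}
    - {"gripper":0.2,"offset":[-1.2,0.4,0],"turn":[0,0,4.4]}
    - {"gripper":0.2,"offset":[-1.9,0.55,0],"turn":[0,0,6.7]}
    - {"gripper":0.2,"offset":[-1.9,0.55,0],"turn":[0,0,6.7]}
    - {"gripper":0.2,"offset":[-1.9,0.55,0],"turn":[0,0,6.7]}

```text
clock: 9.68
eef_pos: [630.4, 258.4, 159.1]
tool_rot: [-2.103, -2.331, 0.001]
contact_force: [-0.4, 0.0, 0.1]
grip_width: 55.0
```

```bash
cat >> h.py <<'E'
def near(k,c,r=90):
    """wrist look: lid rectangle and rib of a case near c"""
    p=optics.read_camera("wrist"); W=world(p); h=SZ[k][2]; g=np.hypot(W[...,0]-c[0],W[...,1]-c[1])<r
    for n,a,b in(("lid",h-7,h+5),("rib",h+20,h+32)):
        m=g&(W[...,2]>a)&(W[...,2]<b)
        if m.sum()>50: q=W[m]; show(n,q[:,:2],q[:,2])
    return p
E
python3 - <<'E'
from h import *
near("a",(631.6,256.4)); chain()
near("a",(631.6,256.4)); chain()
E
```

```text
lid 6745 c [631.6 256.7] size [90.1 99.8] ang 5.5 z 50.6
rib 513 c [631.8 256.9] size [11.1 43.6] ang 5.8 z 76.4
at [630.5 258.4 159.3] jaw 5.9 tilt 0.1 w 55.1 t 9.7 F [0.9 0.6 0.1] q7 -0.15
lid 6742 c [631.5 256.8] size [90.  99.6] ang 5.6 z 50.6
rib 503 c [631.9 257. ] size [11.  43.9] ang 5.8 z 76.4
at [630.7 258.2 159.4] jaw 5.8 tilt 0.08 w 55.7 t 9.8 F [-0.1 -0.   0.2] q7 -0.15
```

Run:
```python
from h import *
chain((631.8,256.8,53,5.7),(631.8,256.8,155,5.7),(649.4,84.4,155,-6.85))
```

```text
at [630.7 258.2 159.4] jaw 5.8 tilt 0.08 w 55.7 t 9.8 F [-0.1 -0.   0.2] q7 -0.15
offset [-0.05, 0.03, 3.55] turn [-0.01, -0.01, 0.02] rows>= 1.7
offset [0.0, 0.0, -3.4] turn [0.0, 0.0, 0.0] rows>= 1.6
offset [-5.78, 0.01, 0.0] turn [0.0, 0.0, 2.51] rows>= 2.8
```

move_arm:
  steps:
    - {"gripper":0.2,"offset":[-0.05,0.03,1.8],"turn":[0,0,0]}
    - {"gripper":0.2,"offset":[-0.05,0.03,3],"turn":[0,0,0]}
    - {"gripper":0.2,"offset":[-0.05,0.03,3.55],"turn":[0,0,0]}
    - {"gripper":0.2,"offset":[-0.05,0.03,3.55],"turn":[0,0,0]}
    - {"gripper":-1,"offset":[-0.05,0.03,3.55],"turn":[0,0,0]}

```text
clock: 10.4
eef_pos: [633.7, 255.8, 54.0]
tool_rot: [2.11, 2.327, 0.003]
contact_force: [-0.2, -0.4, -0.1]
grip_width: 47.2
```

move_arm:
  steps:
    - {"gripper":-1,"offset":[0,0,0],"turn":[0,0,0]}
    - {"gripper":-1,"offset":[0,0,0],"turn":[0,0,0]}
    - {"gripper":-1,"offset":[0,0,0],"turn":[0,0,0]}
    - {"gripper":-1,"offset":[0,0,0],"turn":[0,0,0]}
    - {"gripper":-1,"offset":[0,0,0],"turn":[0,0,0]}

```text
clock: 11.02
eef_pos: [633.0, 255.2, 53.1]
tool_rot: [-2.112, -2.326, 0.0]
contact_force: [-1.3, 0.2, 1.6]
grip_width: 11.7
```

move_arm:
  steps:
    - {"gripper":-1,"offset":[0,0,-1],"turn":[0,0,0]}
    - {"gripper":-1,"offset":[0,0,-2.4],"turn":[0,0,0]}
    - {"gripper":-1,"offset":[0,0,-3.4],"turn":[0,0,0]}
    - {"gripper":-1,"offset":[0,0,-3.4],"turn":[0,0,0]}

```text
clock: 11.52
eef_pos: [634.5, 255.6, 157.0]
tool_rot: [2.111, 2.325, 0.007]
contact_force: [-0.4, -0.2, -3.2]
grip_width: 11.4
```

move_arm:
  steps:
    - {"gripper":-1,"offset":[-1.2,0,0],"turn":[0,0,0.6]}
    - {"gripper":-1,"offset":[-3,0,0],"turn":[0,0,1.4]}
    - {"gripper":-1,"offset":[-4.8,0,0],"turn":[0,0,2.2]}
    - {"gripper":-1,"offset":[-5.78,0.01,0],"turn":[0,0,2.5]}
    - {"gripper":-1,"offset":[-5.78,0.01,0],"turn":[0,0,2.5]}

```text
clock: 12.15
eef_pos: [649.6, 78.3, 153.7]
tool_rot: [2.358, 2.075, -0.004]
contact_force: [-0.0, 0.6, -3.5]
grip_width: 11.7
```

Run:
```python
from h import *
optics.read_camera("wrist");optics.read_camera("wrist")
chain((649.4,84.4,59,-6.85))
```

```text
at [649.4  83.6 153.9] jaw -6.9 tilt 0.12 w 11.6 t 12.2 F [ 0.7 -0.8 -3. ] q7 -0.08
offset [0.02, 0.0, 3.16] turn [-0.02, -0.01, -0.02] rows>= 1.5
```

move_arm:
  steps:
    - {"gripper":-1,"offset":[-0.02,0,1.2],"turn":[0,0,0]}
    - {"gripper":-1,"offset":[-0.02,0,2.2],"turn":[0,0,0]}
    - {"gripper":-1,"offset":[-0.02,0,2.9],"turn":[0,0,0]}
    - {"gripper":-1,"offset":[-0.02,0,3.15],"turn":[0,0,0]}
    - {"gripper":-1,"offset":[-0.02,0,3.15],"turn":[0,0,0]}

```text
clock: 12.88
eef_pos: [650.1, 82.5, 60.4]
tool_rot: [-2.352, -2.083, -0.0]
contact_force: [-0.2, -0.7, -2.5]
grip_width: 11.4
```

Run:
```python
from h import *
p=optics.read_camera("top");cases(p,"a")
chain((649.4,82.9,58.5,-6.85))
```

```text
a 197 c [646.2  49. ] size [29.7 92. ] ang 81.5 z 57.3
at [650.7  82.4  61.2] jaw -7.0 tilt 0.07 w 11.5 t 12.9 F [ 0.6  0.4 -2.4] q7 -0.03
offset [0.01, -0.04, 0.09] turn [0.01, -0.0, -0.02] rows>= 0.0
```

Down the last 3 mm, release and rise.

move_arm:
  steps:
    - {"gripper":-1,"offset":[0,-0.04,0.1],"turn":[0,0,0]}
    - {"gripper":-1,"offset":[0,-0.04,0.1],"turn":[0,0,0]}
    - {"gripper":-0.4,"offset":[0,-0.04,0.1],"turn":[0,0,0]}
    - {"gripper":-0.4,"offset":[0,-0.04,0.1],"turn":[0,0,0]}
    - {"gripper":-0.4,"offset":[0,-0.04,0.1],"turn":[0,0,0]}

```text
clock: 13.55
eef_pos: [649.1, 82.2, 57.9]
tool_rot: [2.352, 2.082, 0.001]
contact_force: [0.8, -0.9, -0.0]
grip_width: 27.7
```

move_arm:
  steps:
    - {"gripper":-0.4,"offset":[0,0,-1],"turn":[0,0,0]}
    - {"gripper":-0.4,"offset":[0,0,-2.2],"turn":[0,0,0]}
    - {"gripper":-0.4,"offset":[0,0,-3.6],"turn":[0,0,0]}
    - {"gripper":-0.4,"offset":[0,0,-3.6],"turn":[0,0,0]}
    - {"gripper":-0.4,"offset":[0,0,-3.6],"turn":[0,0,0]}

```text
clock: 14.18
eef_pos: [648.4, 82.3, 165.1]
tool_rot: [-2.352, -2.082, 0.0]
contact_force: [0.0, -0.2, -0.1]
grip_width: 28.1
```

```bash
cat >> h.py <<'E'
C0=np.array([602.2,14.5]); CY=-6.85
def incart(c):
    t=np.radians(CY); d=np.array(c)-C0; return np.round([np.cos(t)*d[0]+np.sin(t)*d[1],-np.sin(t)*d[0]+np.cos(t)*d[1]],1)
E
python3 - <<'E'
from h import *
near("a",(649.4,84.4)); SZ["a"]=(0,0,55); near("a",(649.4,84.4))
p=optics.read_camera("top");SZ["a"]=(0,0,50);cases(p,"bce")
chain((434,-6,155,14),(434,-6,100,14),)
E
```

```text
lid 2542 c [640.3  86.2] size [115.  123.5] ang 83.1 z 54.0
rib 429 c [648.9  84. ] size [43.7 11.2] ang 83.0 z 81.2
lid 6476 c [648.6  83.9] size [99.7 90.1] ang 83.0 z 55.6
rib 512 c [648.3  84.1] size [43.7 11.1] ang 83.4 z 81.5
b 498 c [ 644.3 -261.9] size [79.8 90.2] ang 80.7 z 46.5
c 318 c [407.1 -42.2] size [86.6 57.5] ang 14.4 z 54.2
c 332 c [ 407.8 -168.8] size [59.2 86.8] ang 56.1 z 54.0
c 325 c [ 262.9 -224.9] size [87.7 57.5] ang 32.1 z 54.0
at [647.9  82.1 164.1] jaw -7.0 tilt 0.14 w 27.7 t 14.3 F [-0.1  0.1 -1.1] q7 -0.08
offset [-3.78, -6.72, 0.32] turn [-0.03, 0.0, -4.2] rows>= 3.7
offset [0.0, 0.0, 1.83] turn [0.0, 0.0, 0.0] rows>= 0.9
```

Run:
```python
from h import *
p=optics.read_camera("top"); cv2.imwrite("pics/top1.png",cv2.resize(p["frame"][120:300,160:390],None,fx=3.4,fy=3.4,interpolation=cv2.INTER_CUBIC))
chain((407.1,-42.2,160,14.4))
```

```text
at [648.   82.1 164.2] jaw -7.0 tilt 0.13 w 27.8 t 14.4 F [-0.1  0.4  0. ] q7 -0.08
offset [-2.54, -3.73, 0.08] turn [-0.02, 0.01, -2.14] rows>= 2.2
offset [-1.81, -4.14, 0.07] turn [0.0, 0.0, -2.14] rows>= 2.2
```

View pics/top1.png

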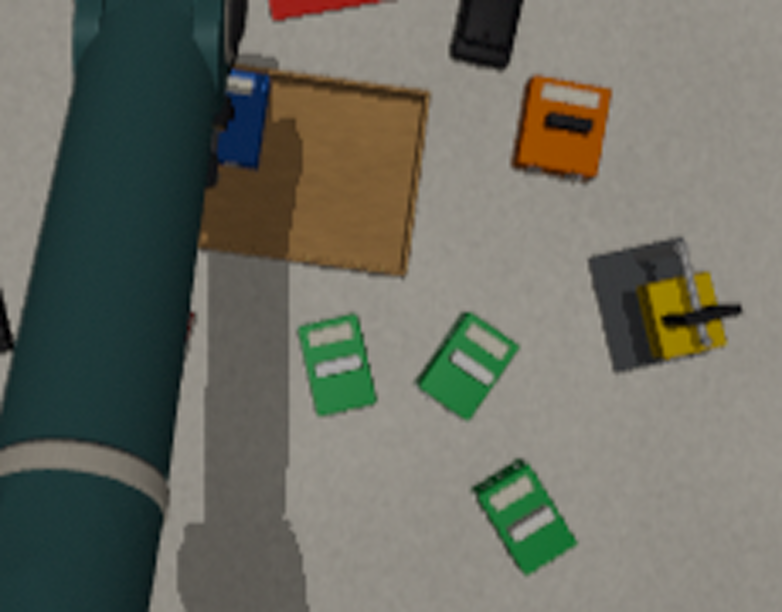

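The enlarged crop shows the three greens at crop (338,365), (468,365) and (525,517). The first was knocked to (407,-42) but is still the leftmost, so it is case_c. The other two have not moved.

move_arm:
  steps:
    - {"gripper":-0.1,"offset":[-0.8,-1.2,0],"turn":[0,0,-0.7]}
    - {"gripper":-0.1,"offset":[-1.7,-2.5,0.05],"turn":[0,0,-1.4]}
    - {"gripper":-0.1,"offset":[-2.54,-3.73,0.08],"turn":[0,0,-2.14]}
    - {"gripper":-0.1,"offset":[-2.54,-3.73,0.08],"turn":[0,0,-2.14]}

```text
clock: 14.88
eef_pos: [525.6, 18.4, 162.6]
tool_rot: [-2.15, -2.288, 0.003]
contact_force: [0.8, 0.2, -0.2]
grip_width: 41.6
```

move_arm:
  steps:
    - {"gripper":-0.1,"offset":[-0.6,-1.4,0],"turn":[0,0,-0.7]}
    - {"gripper":-0.1,"offset":[-1.2,-2.8,0.05],"turn":[0,0,-1.4]}
    - {"gripper":-0.1,"offset":[-1.81,-4.14,0.07],"turn":[0,0,-2.14]}
    - {"gripper":-0.1,"offset":[-1.81,-4.14,0.07],"turn":[0,0,-2.14]}
    - {"gripper":-0.1,"offset":[-1.81,-4.14,0.07],"turn":[0,0,-2.14]}

```text
clock: 15.5
eef_pos: [409.8, -41.6, 161.4]
tool_rot: [1.924, 2.481, 0.002]
contact_force: [1.1, -0.5, 0.4]
grip_width: 41.5
```

Run:
```python
from h import *
p=near("c",(407,-42)); p=optics.read_camera("top"); cases(p,"e")
chain((407.1,-42.2,57,14.4))
```

```text
lid 3977 c [411.9 -69.5] size [ 90.1 116.1] ang 14.0 z 54.5
rib 516 c [405.3 -41.9] size [11.1 43.4] ang 14.0 z 80.4
e 343 c [431.9 147.6] size [79.5 67.7] ang 78.5 z 46.1
at [409.7 -41.5 161.1] jaw 14.5 tilt 0.06 w 41.2 t 15.6 F [-0.  -0.   0.1] q7 0.36
offset [0.0, -0.09, 3.47] turn [0.01, 0.01, 0.01] rows>= 1.7
```

move_arm:
  steps:
    - {"gripper":-0.1,"offset":[0,-0.13,1.6],"turn":[0,0,0]}
    - {"gripper":-0.1,"offset":[0,-0.13,2.9],"turn":[0,0,0]}
    - {"gripper":-0.1,"offset":[0,-0.13,3.47],"turn":[0,0,0]}
    - {"gripper":-0.1,"offset":[0,-0.13,3.47],"turn":[0,0,0]}
    - {"gripper":-1,"offset":[0,-0.13,3.47],"turn":[0,0,0]}

```text
clock: 16.23
eef_pos: [405.1, -42.8, 56.5]
tool_rot: [1.924, 2.483, -0.001]
contact_force: [-0.5, -0.5, -0.2]
grip_width: 33.6
```

move_arm:
  steps:
    - {"gripper":-1,"offset":[0,0,0],"turn":[0,0,0]}
    - {"gripper":-1,"offset":[0,0,0],"turn":[0,0,0]}
    - {"gripper":-1,"offset":[0,0,0],"turn":[0,0,0]}
    - {"gripper":-1,"offset":[0,0,0],"turn":[0,0,0]}

```text
clock: 16.73
eef_pos: [404.7, -43.0, 57.1]
tool_rot: [1.925, 2.482, 0.001]
contact_force: [0.8, 0.3, 0.6]
grip_width: 11.6
```

Run:
```python
from h import *
chain((405.6,-42,160,14.2),(629.1,-84.4,160,-6.85))
```

```text
at [404.7 -43.   57.1] jaw 14.4 tilt 0.06 w 11.6 t 16.7 F [0.8 0.3 0.6] q7 0.53
offset [0.02, 0.04, -3.43] turn [0.01, 0.0, 0.05] rows>= 1.6
offset [-3.2, 6.88, 0.0] turn [0.0, 0.0, 4.21] rows>= 3.6
```

move_arm:
  steps:
    - {"gripper":-1,"offset":[0,0,-1],"turn":[0,0,0]}
    - {"gripper":-1,"offset":[0,0,-2.4],"turn":[0,0,0]}
    - {"gripper":-1,"offset":[0,0,-3.43],"turn":[0,0,0]}
    - {"gripper":-1,"offset":[0,0,-3.43],"turn":[0,0,0]}

```text
clock: 17.23
eef_pos: [405.5, -42.9, 161.3]
tool_rot: [1.923, 2.481, 0.006]
contact_force: [0.9, -0.1, -0.9]
grip_width: 12.1
```

move_arm:
  steps:
    - {"gripper":-1,"offset":[-0.7,1.5,0],"turn":[0,0,1]}
    - {"gripper":-1,"offset":[-1.5,3.3,0],"turn":[0,0,2]}
    - {"gripper":-1,"offset":[-2.4,5.2,0],"turn":[0,0,3.2]}
    - {"gripper":-1,"offset":[-3.2,6.88,0],"turn":[0,0,4.22]}
    - {"gripper":-1,"offset":[-3.2,6.88,0],"turn":[0,0,4.22]}

```text
clock: 17.85
eef_pos: [629.7, -85.5, 156.1]
tool_rot: [-2.347, -2.088, 0.006]
contact_force: [-0.9, 0.2, -1.5]
grip_width: 11.9
```

Run:
```python
from h import *
optics.read_camera("wrist");optics.read_camera("wrist")
chain((629.1,-85.4,63.5,-6.85))
```

```text
at [626.4 -84.9 157. ] jaw -6.7 tilt 0.28 w 11.7 t 17.9 F [-0.7 -0.1 -1.8] q7 0.23
offset [-0.0, 0.11, 3.11] turn [-0.06, 0.01, 0.03] rows>= 1.5
```

move_arm:
  steps:
    - {"gripper":-1,"offset":[-0.02,0.05,1.2],"turn":[0,0,0]}
    - {"gripper":-1,"offset":[-0.02,0.05,2.2],"turn":[0,0,0]}
    - {"gripper":-1,"offset":[-0.02,0.05,2.9],"turn":[0,0,0]}
    - {"gripper":-1,"offset":[-0.02,0.05,3.08],"turn":[0,0,0]}
    - {"gripper":-1,"offset":[-0.02,0.05,3.08],"turn":[0,0,0]}

```text
clock: 18.58
eef_pos: [629.6, -85.5, 67.8]
tool_rot: [2.347, 2.088, 0.001]
contact_force: [-0.6, 0.5, -2.2]
grip_width: 11.8
```

Run:
```python
from h import *
optics.read_camera("wrist")
chain((629.1,-85.4,62,-6.85))
```

```text
at [630.  -85.6  68.3] jaw -6.7 tilt 0.08 w 11.7 t 18.6 F [ 0.4 -0.8 -1.3] q7 0.29
offset [0.0, -0.03, 0.21] turn [0.02, -0.0, 0.03] rows>= 0.1
```

move_arm:
  steps:
    - {"gripper":-1,"offset":[0,-0.03,0.12],"turn":[0,0,0.03]}
    - {"gripper":-1,"offset":[0,-0.03,0.21],"turn":[0,0,0.03]}
    - {"gripper":-1,"offset":[0,-0.03,0.21],"turn":[0,0,0.03]}
    - {"gripper":-0.4,"offset":[0,-0.03,0.21],"turn":[0,0,0.03]}
    - {"gripper":-0.4,"offset":[0,-0.03,0.21],"turn":[0,0,0.03]}

```text
clock: 19.25
eef_pos: [628.7, -85.3, 61.1]
tool_rot: [2.35, 2.085, 0.0]
contact_force: [-0.3, -0.2, 0.0]
grip_width: 27.1
```

move_arm:
  steps:
    - {"gripper":-0.4,"offset":[0,0,0],"turn":[0,0,0]}
    - {"gripper":-0.4,"offset":[0,0,-1],"turn":[0,0,0]}
    - {"gripper":-0.4,"offset":[0,0,-2.2],"turn":[0,0,0]}
    - {"gripper":-0.4,"offset":[0,0,-3.4],"turn":[0,0,0]}
    - {"gripper":-0.4,"offset":[0,0,-3.4],"turn":[0,0,0]}

```text
clock: 19.88
eef_pos: [630.5, -85.8, 166.0]
tool_rot: [2.347, 2.082, 0.007]
contact_force: [0.3, -0.0, -0.2]
grip_width: 28.1
```

Run:
```python
from h import *
SZ["c"]=(0,0,60); near("c",(629,-84.4),60); SZ["c"]=(0,0,54)
p=optics.read_camera("top");cases(p,"bce")
chain((644.3,-262,160,-9.2),(644.3,-262,49,-9.2))
```

```text
lid 3942 c [628.2 -84.8] size [59.4 90.1] ang 83.3 z 59.5
rib 514 c [628.5 -84.9] size [43.3 11. ] ang 83.0 z 85.4
b 501 c [ 644.  -262.2] size [80.4 89.4] ang 81.0 z 46.2
c 330 c [ 408.2 -168.6] size [58.4 87.2] ang 55.7 z 54.2
c 331 c [ 262.5 -225. ] size [88.2 57.7] ang 32.5 z 54.0
e 340 c [432.2 147.6] size [79.3 67.5] ang 78.1 z 46.2
at [628.4 -85.1 162.8] jaw -6.8 tilt 0.02 w 27.6 t 20.0 F [-1.2 -0.6 -0.1] q7 0.23
offset [-5.79, 1.23, 0.09] turn [-0.0, -0.0, 0.48] rows>= 2.8
offset [0.0, 0.0, 3.7] turn [0.0, 0.0, 0.0] rows>= 1.8
```

move_arm:
  steps:
    - {"gripper":-0.1,"offset":[-1.3,0.3,0],"turn":[0,0,0.1]}
    - {"gripper":-0.1,"offset":[-2.9,0.6,0.05],"turn":[0,0,0.3]}
    - {"gripper":-0.1,"offset":[-4.6,1,0.09],"turn":[0,0,0.48]}
    - {"gripper":-0.1,"offset":[-5.79,1.23,0.09],"turn":[0,0,0.48]}
    - {"gripper":-0.1,"offset":[-5.79,1.23,0.09],"turn":[0,0,0.48]}

```text
clock: 20.6
eef_pos: [642.4, -266.3, 158.4]
tool_rot: [-2.398, -2.028, 0.005]
contact_force: [-0.7, 0.1, -0.3]
grip_width: 41.2
```

Run:
```python
from h import *
print(incart((648.6,83.9)),incart((628.3,-84.8)))
optics.read_camera("wrist"); near("b",(644,-262)); 
chain((644.2,-262.1,49,-9.2))
```

```text
[37.8 74.4] [ 37.8 -95.5]
lid 5205 c [ 643.8 -263.3] size [79.6 90.1] ang 80.6 z 46.6
rib 495 c [ 644.2 -263.7] size [44.3 11.1] ang 80.6 z 72.3
at [ 643.8 -261.3  158.6] jaw -9.2 tilt 0.17 w 41.4 t 20.7 F [0.2 0.5 0.3] q7 0.46
offset [-0.03, 0.03, 3.65] turn [-0.03, -0.01, -0.01] rows>= 1.8
```

move_arm:
  steps:
    - {"gripper":-0.1,"offset":[-0.03,0.02,1.6],"turn":[0,0,0]}
    - {"gripper":-0.1,"offset":[-0.03,0.02,3],"turn":[0,0,0]}
    - {"gripper":-0.1,"offset":[-0.03,0.02,3.65],"turn":[0,0,0]}
    - {"gripper":-0.1,"offset":[-0.03,0.02,3.65],"turn":[0,0,0]}
    - {"gripper":-1,"offset":[-0.03,0.02,3.65],"turn":[0,0,0]}

```text
clock: 21.32
eef_pos: [645.9, -262.8, 51.9]
tool_rot: [2.391, 2.036, 0.001]
contact_force: [-0.3, -0.3, 0.3]
grip_width: 33.3
```

move_arm:
  steps:
    - {"gripper":-1,"offset":[0,0,0],"turn":[0,0,0]}
    - {"gripper":-1,"offset":[0,0,0],"turn":[0,0,0]}
    - {"gripper":-1,"offset":[0,0,0],"turn":[0,0,0]}
    - {"gripper":-1,"offset":[0,0,0],"turn":[0,0,0]}

```text
clock: 21.82
eef_pos: [645.2, -263.2, 51.6]
tool_rot: [2.393, 2.035, 0.001]
contact_force: [-1.7, 1.3, 5.8]
grip_width: 11.6
```

Run:
```python
from h import *
chain((644.2,-262.1,155,-9.2),(637.4,-10.5,155,-6.85))
```

```text
at [ 645.2 -263.2   51.6] jaw -9.2 tilt 0.03 w 11.6 t 21.8 F [-1.7  1.3  5.8] q7 0.51
offset [0.03, -0.04, -3.45] turn [0.01, -0.0, -0.01] rows>= 1.7
offset [8.24, -1.56, 0.0] turn [0.0, 0.0, -0.47] rows>= 4.0
```

move_arm:
  steps:
    - {"gripper":-1,"offset":[0,0,-1],"turn":[0,0,0]}
    - {"gripper":-1,"offset":[0,0,-2.4],"turn":[0,0,0]}
    - {"gripper":-1,"offset":[0,0,-3.45],"turn":[0,0,0]}
    - {"gripper":-1,"offset":[0,0,-3.45],"turn":[0,0,0]}

```text
clock: 22.32
eef_pos: [646.3, -263.9, 156.4]
tool_rot: [2.39, 2.033, 0.004]
contact_force: [-0.0, -0.2, -1.8]
grip_width: 11.6
```

move_arm:
  steps:
    - {"gripper":-1,"offset":[1.6,-0.3,0],"turn":[0,0,0]}
    - {"gripper":-1,"offset":[3.5,-0.7,0],"turn":[0,0,-0.2]}
    - {"gripper":-1,"offset":[5.4,-1.05,0],"turn":[0,0,-0.4]}
    - {"gripper":-1,"offset":[7.2,-1.4,0],"turn":[0,0,-0.47]}
    - {"gripper":-1,"offset":[8.22,-1.56,0],"turn":[0,0,-0.47]}

```text
clock: 22.95
eef_pos: [636.7, -7.7, 151.6]
tool_rot: [-2.344, -2.087, 0.003]
contact_force: [0.5, -0.4, -2.8]
grip_width: 11.8
```

move_arm:
  steps:
    - {"gripper":-1,"offset":[0,0,0],"turn":[0,0,0]}
    - {"gripper":-1,"offset":[0,0,0],"turn":[0,0,0]}
    - {"gripper":-1,"offset":[0,0,0],"turn":[0,0,0]}

```text
clock: 23.32
eef_pos: [638.0, -14.4, 153.8]
tool_rot: [2.353, 2.081, -0.002]
contact_force: [0.6, -0.5, -3.1]
grip_width: 11.4
```

Run:
```python
from h import *
chain((637.4,-11.2,90,-6.85))
```

```text
at [638.  -14.4 153.8] jaw -7.0 tilt 0.07 w 11.4 t 23.3 F [ 0.6 -0.5 -3.1] q7 0.12
offset [0.1, -0.03, 2.13] turn [-0.01, 0.01, -0.04] rows>= 1.0
```

move_arm:
  steps:
    - {"gripper":-1,"offset":[0.1,-0.03,0.6],"turn":[0,0,0]}
    - {"gripper":-1,"offset":[0.1,-0.03,1.2],"turn":[0,0,0]}
    - {"gripper":-1,"offset":[0.1,-0.03,1.2],"turn":[0,0,0]}
    - {"gripper":-1,"offset":[0.1,-0.03,1.2],"turn":[0,0,0]}

```text
clock: 23.82
eef_pos: [637.9, -9.4, 118.2]
tool_rot: [2.351, 2.084, -0.001]
contact_force: [-0.4, -0.2, -2.3]
grip_width: 11.9
```

Run:
```python
from h import *
optics.read_camera("wrist")
chain((637.4,-11.2,59,-6.85))
```

```text
at [638.2  -9.4 118.7] jaw -6.9 tilt 0.04 w 11.5 t 23.9 F [ 1.3  0.4 -2.4] q7 0.13
offset [-0.06, -0.02, 1.99] turn [0.01, 0.0, -0.01] rows>= 1.0
```

move_arm:
  steps:
    - {"gripper":-1,"offset":[-0.05,-0.02,0],"turn":[0,0,0]}
    - {"gripper":-1,"offset":[-0.05,-0.02,0.6],"turn":[0,0,0]}
    - {"gripper":-1,"offset":[-0.05,-0.02,1.2],"turn":[0,0,0]}
    - {"gripper":-1,"offset":[-0.05,-0.02,1.9],"turn":[0,0,0]}
    - {"gripper":-1,"offset":[-0.05,-0.02,1.9],"turn":[0,0,0]}

```text
clock: 24.5
eef_pos: [635.5, -10.6, 58.8]
tool_rot: [-2.349, -2.082, 0.005]
contact_force: [0.2, -0.2, -2.9]
grip_width: 12.1
```

Run:
```python
from h import *
optics.read_camera("wrist")
chain((637.4,-11.2,56.5,-6.85))
```

```text
at [636.3 -10.7  60. ] jaw -6.9 tilt 0.14 w 11.7 t 24.6 F [-0.3 -0.3 -1.5] q7 0.17
offset [-0.01, 0.04, 0.12] turn [-0.03, 0.01, -0.01] rows>= 0.1
```

move_arm:
  steps:
    - {"gripper":-1,"offset":[0,0.02,0.13],"turn":[0,0,0]}
    - {"gripper":-1,"offset":[0,0.02,0.13],"turn":[0,0,0]}
    - {"gripper":-0.4,"offset":[0,0.02,0.13],"turn":[0,0,0]}
    - {"gripper":-0.4,"offset":[0,0.02,0.13],"turn":[0,0,0]}
    - {"gripper":-0.4,"offset":[0,0.02,0.13],"turn":[0,0,0]}

```text
clock: 25.18
eef_pos: [638.0, -10.6, 58.0]
tool_rot: [2.35, 2.084, 0.001]
contact_force: [-0.1, 0.1, 0.0]
grip_width: 27.9
```

move_arm:
  steps:
    - {"gripper":-0.4,"offset":[0,0,-1],"turn":[0,0,0]}
    - {"gripper":-0.4,"offset":[0,0,-2.2],"turn":[0,0,0]}
    - {"gripper":-0.4,"offset":[0,0,-3.4],"turn":[0,0,0]}
    - {"gripper":-0.4,"offset":[0,0,-3.6],"turn":[0,0,0]}
    - {"gripper":-0.4,"offset":[0,0,-3.6],"turn":[0,0,0]}

```text
clock: 25.8
eef_pos: [637.5, -10.4, 165.4]
tool_rot: [-2.35, -2.084, -0.001]
contact_force: [0.3, -0.1, -1.1]
grip_width: 27.6
```

Run:
```python
from h import *
SZ["b"]=(0,0,51); p=near("b",(637,-10),45); cv2.imwrite("pics/w1.png",p["frame"])
p=optics.read_camera("top");cases(p,"ce")
chain((432,147.6,160,-11.6))
```

```text
lid 4334 c [637.4 -10.8] size [79.6 88.7] ang 82.6 z 51.6
rib 486 c [636.8 -10.5] size [43.3 11.3] ang 83.4 z 77.4
c 327 c [629.1 -83.9] size [59.5 90.8] ang 83.5 z 59.2
c 331 c [ 408.1 -168.5] size [58.3 87.1] ang 56.4 z 54.2
c 325 c [ 262.6 -225.3] size [88.4 58. ] ang 32.0 z 53.8
e 112 c [438.2 173.4] size [26.4 66. ] ang 79.3 z 46.2
at [636.8 -10.5 164.1] jaw -6.9 tilt 0.13 w 27.8 t 25.9 F [-0.1  0.  -0.1] q7 0.11
offset [4.42, -7.41, 0.15] turn [-0.03, 0.01, 0.95] rows>= 4.1
```

View pics/w1.png

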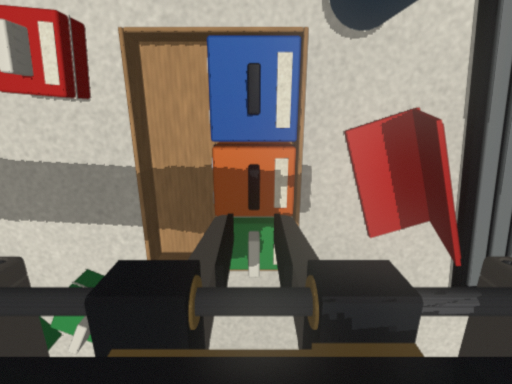

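The wrist view shows blue (253,88), orange (253,180) and green (255,240) side by side along the far wall, flat, with the near strip free. Next is the red case.

move_arm:
  steps:
    - {"gripper":-0.1,"offset":[0.9,-1.5,0],"turn":[0,0,0.2]}
    - {"gripper":-0.1,"offset":[1.9,-3.2,0.1],"turn":[0,0,0.5]}
    - {"gripper":-0.1,"offset":[2.9,-4.9,0.15],"turn":[0,0,0.8]}
    - {"gripper":-0.1,"offset":[3.8,-6.4,0.15],"turn":[0,0,0.95]}
    - {"gripper":-0.1,"offset":[4.42,-7.41,0.15],"turn":[0,0,0.95]}

```text
clock: 26.52
eef_pos: [430.0, 148.8, 159.8]
tool_rot: [-2.432, -1.987, 0.004]
contact_force: [1.0, 0.5, 0.3]
grip_width: 41.4
```

move_arm:
  steps:
    - {"gripper":-0.1,"offset":[0,0,0],"turn":[0,0,0]}
    - {"gripper":-0.1,"offset":[0,0,0],"turn":[0,0,0]}

```text
clock: 26.78
eef_pos: [433.2, 147.2, 160.6]
tool_rot: [2.435, 1.984, -0.001]
contact_force: [1.0, 0.0, 0.1]
grip_width: 41.4
```

Run:
```python
from h import *
near("e",(432,148),60)
chain((432,147.6,49,-11.6))
```

```text
lid 3854 c [430.5 147.7] size [78.8 70.1] ang 78.5 z 46.6
rib 502 c [430.5 147.6] size [43.3 11.3] ang 78.6 z 72.3
at [433.6 146.8 160.7] jaw -11.7 tilt 0.05 w 41.3 t 26.8 F [0.3 0.1 1.1] q7 -0.43
offset [0.02, -0.06, 3.72] turn [0.0, 0.01, -0.02] rows>= 1.8
```

move_arm:
  steps:
    - {"gripper":-0.1,"offset":[0.01,-0.09,1.6],"turn":[0,0,0]}
    - {"gripper":-0.1,"offset":[0.01,-0.09,3],"turn":[0,0,0]}
    - {"gripper":-0.1,"offset":[0.01,-0.09,3.72],"turn":[0,0,0]}
    - {"gripper":-0.1,"offset":[0.01,-0.09,3.72],"turn":[0,0,0]}
    - {"gripper":-1,"offset":[0.01,-0.09,3.72],"turn":[0,0,0]}

```text
clock: 27.45
eef_pos: [431.1, 147.4, 49.0]
tool_rot: [2.437, 1.982, -0.001]
contact_force: [-0.1, 0.1, 0.0]
grip_width: 33.4
```

move_arm:
  steps:
    - {"gripper":-1,"offset":[0,0,0],"turn":[0,0,0]}
    - {"gripper":-1,"offset":[0,0,0],"turn":[0,0,0]}
    - {"gripper":-1,"offset":[0,0,0],"turn":[0,0,0]}
    - {"gripper":-1,"offset":[0,0,0],"turn":[0,0,0]}

```text
clock: 27.95
eef_pos: [430.4, 148.6, 49.5]
tool_rot: [2.435, 1.985, 0.001]
contact_force: [0.6, 0.1, -0.4]
grip_width: 11.6
```

Run:
```python
from h import *
t=np.radians(CY); print(C0-47.3*np.array([np.cos(t),np.sin(t)])+60*np.array([-np.sin(t),np.cos(t)]), C0-47.3*np.array([np.cos(t),np.sin(t)])-55*np.array([-np.sin(t),np.cos(t)]))
chain((431,147.6,155,-11.6),(562.4,79.7,155,-6.85))
```

```text
[562.39386365  79.71320042] [548.67776202 -34.46590693]
at [430.4 148.6  49.5] jaw -11.6 tilt 0.03 w 11.6 t 27.9 F [ 0.6  0.1 -0.4] q7 -0.26
offset [-0.03, 0.03, -3.52] turn [0.0, -0.0, -0.0] rows>= 1.7
offset [-1.34, 4.75, 0.0] turn [0.0, 0.0, -0.95] rows>= 2.4
```

move_arm:
  steps:
    - {"gripper":-1,"offset":[0,0,-1],"turn":[0,0,0]}
    - {"gripper":-1,"offset":[0,0,-2.4],"turn":[0,0,0]}
    - {"gripper":-1,"offset":[0,0,-3.5],"turn":[0,0,0]}
    - {"gripper":-1,"offset":[0,0,-3.5],"turn":[0,0,0]}

```text
clock: 28.45
eef_pos: [431.4, 149.3, 156.2]
tool_rot: [-2.435, -1.985, -0.008]
contact_force: [-0.3, 0.3, -2.6]
grip_width: 11.9
```

move_arm:
  steps:
    - {"gripper":-1,"offset":[-0.4,1.4,0],"turn":[0,0,-0.3]}
    - {"gripper":-1,"offset":[-0.9,3.2,0],"turn":[0,0,-0.7]}
    - {"gripper":-1,"offset":[-1.34,4.75,0],"turn":[0,0,-0.95]}
    - {"gripper":-1,"offset":[-1.34,4.75,0],"turn":[0,0,-0.95]}
    - {"gripper":-1,"offset":[-1.34,4.75,0],"turn":[0,0,-0.95]}

```text
clock: 29.08
eef_pos: [560.0, 80.5, 152.6]
tool_rot: [-2.349, -2.083, 0.005]
contact_force: [-0.1, 0.2, -2.4]
grip_width: 11.5
```

move_arm:
  steps:
    - {"gripper":-1,"offset":[0,0,1],"turn":[0,0,0]}
    - {"gripper":-1,"offset":[0,0,1.3],"turn":[0,0,0]}
    - {"gripper":-1,"offset":[0,0,1.3],"turn":[0,0,0]}
    - {"gripper":-1,"offset":[0,0,1.3],"turn":[0,0,0]}

```text
clock: 29.58
eef_pos: [562.0, 80.7, 116.2]
tool_rot: [2.35, 2.084, 0.002]
contact_force: [0.2, -0.0, -2.4]
grip_width: 11.5
```

Run:
```python
from h import *
optics.read_camera("wrist")
chain((562.4,80,57,-6.85))
```

```text
at [562.2  80.7 116.3] jaw -6.9 tilt 0.09 w 11.8 t 29.6 F [ 0.3 -0.1 -2.4] q7 -0.02
offset [-0.02, 0.01, 1.98] turn [0.02, -0.01, -0.0] rows>= 0.9
```

move_arm:
  steps:
    - {"gripper":-1,"offset":[-0.02,0.01,0.7],"turn":[0,0,0]}
    - {"gripper":-1,"offset":[-0.02,0.01,1.4],"turn":[0,0,0]}
    - {"gripper":-1,"offset":[-0.02,0.01,1.9],"turn":[0,0,0]}
    - {"gripper":-1,"offset":[-0.02,0.01,1.9],"turn":[0,0,0]}
    - {"gripper":-1,"offset":[-0.02,0.01,1.95],"turn":[0,0,0]}

```text
clock: 30.25
eef_pos: [562.7, 79.7, 57.6]
tool_rot: [2.35, 2.083, 0.002]
contact_force: [0.2, 0.7, -1.1]
grip_width: 11.6
```

Run:
```python
from h import *
optics.read_camera("wrist")
chain((562.4,80,54.5,-6.85))
```

```text
at [562.6  79.8  57.5] jaw -6.9 tilt 0.08 w 11.9 t 30.3 F [-0.6 -0.7 -1.4] q7 0.04
offset [0.01, -0.01, 0.1] turn [0.01, -0.01, -0.01] rows>= 0.0
```

move_arm:
  steps:
    - {"gripper":-1,"offset":[0,0,0.11],"turn":[0,0,0]}
    - {"gripper":-1,"offset":[0,0,0.11],"turn":[0,0,0]}
    - {"gripper":-0.4,"offset":[0,0,0.11],"turn":[0,0,0]}
    - {"gripper":-0.4,"offset":[0,0,0.11],"turn":[0,0,0]}
    - {"gripper":-0.4,"offset":[0,0,0.11],"turn":[0,0,0]}

```text
clock: 30.92
eef_pos: [561.9, 79.7, 53.5]
tool_rot: [-2.351, -2.084, 0.0]
contact_force: [-0.0, -0.7, 0.4]
grip_width: 28.0
```

move_arm:
  steps:
    - {"gripper":-0.1,"offset":[0,0,-1],"turn":[0,0,0]}
    - {"gripper":-0.1,"offset":[0,0,-2.8],"turn":[0,0,0]}
    - {"gripper":-0.1,"offset":[0,0,-4.5],"turn":[0,0,0]}
    - {"gripper":-0.1,"offset":[0,0,-5.9],"turn":[0,0,0]}
    - {"gripper":-0.1,"offset":[0,0,-5.9],"turn":[0,0,0]}

```text
clock: 31.55
eef_pos: [564.0, 79.9, 233.9]
tool_rot: [2.349, 2.082, 0.01]
contact_force: [0.6, -0.1, -1.3]
grip_width: 41.6
```

Run:
```python
from h import *
optics.read_camera("wrist")
SZ["e"]=(0,0,51); near("e",(562.4,80),40)
p=optics.read_camera("top"); W=world(p); hsv=cv2.cvtColor(p["frame"],cv2.COLOR_BGR2HSV); Z=W[...,2]
g=(abs(W[...,0]-460)<90)&(abs(W[...,1]+355)<95)
for n,m in dict(tab=g&(Z>178)&(Z<197),body=g&(Z>110)&(Z<128)&(hsv[...,1]>120)).items():
    q=W[m]; show(n,q[:,:2],q[:,2])
chain((459.4,-357.6,235,13))
```

```text
lid 2226 c [564.7  79.1] size [78.7 73.4] ang 81.6 z 51.6
rib 343 c [562.2  79.2] size [43.2 11.4] ang 83.0 z 77.3
tab 64 c [ 459.4 -357.5] size [10.1 47.1] ang 14.2 z 192.2
body 318 c [ 459.6 -357.9] size [69.6 60.1] ang 13.6 z 120.1
at [561.1  79.8 229.5] jaw -6.9 tilt 0.1 w 41.4 t 31.7 F [-0.5  0.5 -0.6] q7 -0.1
offset [-7.44, -0.81, -0.09] turn [-0.02, 0.0, -1.99] rows>= 3.6
offset [-7.19, -2.08, -0.09] turn [0.0, 0.0, -1.99] rows>= 3.6
```

move_arm:
  steps:
    - {"gripper":-0.1,"offset":[-1.8,-0.2,0],"turn":[0,0,-0.5]}
    - {"gripper":-0.1,"offset":[-3.7,-0.4,0],"turn":[0,0,-1]}
    - {"gripper":-0.1,"offset":[-5.6,-0.6,-0.1],"turn":[0,0,-1.6]}
    - {"gripper":-0.1,"offset":[-7.44,-0.81,-0.1],"turn":[0,0,-2]}
    - {"gripper":-0.1,"offset":[-7.44,-0.81,-0.1],"turn":[0,0,-2]}

```text
clock: 32.33
eef_pos: [508.7, -143.8, 232.5]
tool_rot: [-2.169, -2.271, 0.004]
contact_force: [-1.3, 0.4, -0.5]
grip_width: 41.2
```

move_arm:
  steps:
    - {"gripper":-0.1,"offset":[-1.8,-0.5,0],"turn":[0,0,-0.5]}
    - {"gripper":-0.1,"offset":[-3.7,-1.05,0],"turn":[0,0,-1]}
    - {"gripper":-0.1,"offset":[-5.6,-1.6,-0.1],"turn":[0,0,-1.6]}
    - {"gripper":-0.1,"offset":[-7.19,-2.08,-0.1],"turn":[0,0,-2]}
    - {"gripper":-0.1,"offset":[-7.19,-2.08,-0.1],"turn":[0,0,-2]}

```text
clock: 32.95
eef_pos: [458.3, -360.8, 235.2]
tool_rot: [-1.96, -2.453, 0.004]
contact_force: [-0.3, 0.8, -0.4]
grip_width: 41.8
```

move_arm:
  steps:
    - {"gripper":-0.1,"offset":[0,0,0],"turn":[0,0,0]}
    - {"gripper":-0.1,"offset":[0,0,0],"turn":[0,0,0]}
    - {"gripper":-0.1,"offset":[0,0,0],"turn":[0,0,0]}

```text
clock: 33.33
eef_pos: [461.4, -356.2, 236.4]
tool_rot: [-1.95, -2.463, -0.001]
contact_force: [0.5, 0.1, -0.0]
grip_width: 41.2
```

Run:
```python
from h import *
p=optics.read_camera("wrist"); cv2.imwrite("pics/w2.png",p["frame"]); W=world(p); Z=W[...,2]
g=(abs(W[...,0]-460)<90)&(abs(W[...,1]+355)<95)
for n,m in dict(tab=g&(Z>184)&(Z<197),hooktip=g&(Z>157)&(Z<166)&(W[...,0]<448),lid=g&(Z>114)&(Z<126)).items():
    q=W[m]; 
    if len(q)>5: show(n,q[:,:2],q[:,2])
chain((459.5,-357.7,168,13.3))
```

```text
tab 666 c [ 458.8 -359.8] size [ 9.6 49.9] ang 13.4 z 192.3
hooktip 56 c [ 436.  -365.5] size [6.7 7.5] ang 11.9 z 161.3
lid 2363 c [ 473.  -356.1] size [98.9 59.2] ang 13.0 z 120.3
at [ 461.2 -356.5  236.5] jaw 13.2 tilt 0.03 w 41.3 t 33.4 F [ 0.2 -0.7 -1. ] q7 1.09
offset [-0.03, -0.07, 2.28] turn [0.0, -0.0, -0.01] rows>= 1.1
```

View pics/w2.png

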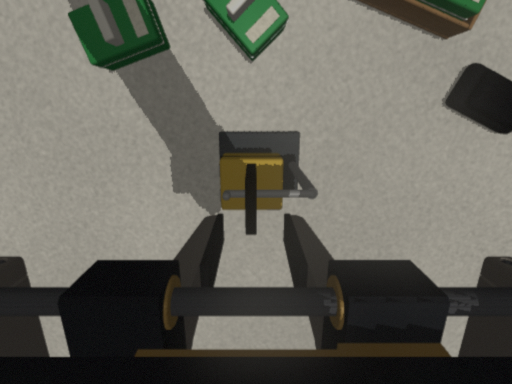

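move_arm:
  steps:
    - {"gripper":-0.1,"offset":[-0.05,-0.09,0.5],"turn":[0,0,0]}
    - {"gripper":-0.1,"offset":[-0.05,-0.09,1.4],"turn":[0,0,0]}
    - {"gripper":-0.1,"offset":[-0.05,-0.09,2.0],"turn":[0,0,0]}
    - {"gripper":-0.1,"offset":[-0.05,-0.09,2.28],"turn":[0,0,0]}
    - {"gripper":-0.1,"offset":[-0.05,-0.09,2.28],"turn":[0,0,0]}

```text
clock: 34.0
eef_pos: [458.0, -359.8, 167.7]
tool_rot: [-1.953, -2.46, 0.001]
contact_force: [1.1, -0.4, -0.0]
grip_width: 41.2
```

move_arm:
  steps:
    - {"gripper":-1,"offset":[0,0,0],"turn":[0,0,0]}
    - {"gripper":-1,"offset":[0,0,0],"turn":[0,0,0]}
    - {"gripper":-1,"offset":[0,0,0],"turn":[0,0,0]}
    - {"gripper":-1,"offset":[0,0,0],"turn":[0,0,0]}
    - {"gripper":-1,"offset":[0,0,0],"turn":[0,0,0]}

```text
clock: 34.62
eef_pos: [458.6, -359.9, 168.6]
tool_rot: [1.953, 2.46, 0.001]
contact_force: [0.2, 0.5, 2.2]
grip_width: 9.8
```

move_arm:
  steps:
    - {"gripper":-1,"offset":[0,0,-0.2],"turn":[0,0,0]}
    - {"gripper":-1,"offset":[0,0,-0.47],"turn":[0,0,0]}
    - {"gripper":-1,"offset":[0,0,-0.47],"turn":[0,0,0]}
    - {"gripper":-1,"offset":[0,0,-0.47],"turn":[0,0,0]}

```text
clock: 35.12
eef_pos: [458.2, -359.7, 182.2]
tool_rot: [-1.953, -2.461, -0.0]
contact_force: [-0.3, -0.3, -1.8]
grip_width: 9.5
```

move_arm:
  steps:
    - {"gripper":-1,"offset":[0,-0.5,0],"turn":[0,0,0]}
    - {"gripper":-1,"offset":[0,-1.0,0],"turn":[0,0,0]}
    - {"gripper":-1,"offset":[0,-1.6,0],"turn":[0,0,0]}
    - {"gripper":-1,"offset":[0,-2.3,0],"turn":[0,0,0]}
    - {"gripper":-1,"offset":[0,-2.3,0],"turn":[0,0,0]}

```text
clock: 35.75
eef_pos: [388.8, -376.3, 182.6]
tool_rot: [1.958, 2.457, 0.001]
contact_force: [0.1, -0.5, -1.1]
grip_width: 9.6
```

Run:
```python
from h import *
optics.read_camera("top"); p=optics.read_camera("top"); W=world(p); hsv=cv2.cvtColor(p["frame"],cv2.COLOR_BGR2HSV)
m=(hsv[...,0]>20)&(hsv[...,0]<35)&(hsv[...,1]>120)&(W[...,2]>60); q=W[m]; show("f",q[:,:2],q[:,2])
s=arm.get_state(); print(s["eef_pos"])
chain((390,-376,240,13.2),(548.6,-34.5,240,-6.85))
```

```text
f 383 c [ 395.3 -365.4] size [81.2 55.1] ang 3.9 z 133.5
[ 391.26783331 -375.49200567  182.50819081]
at [ 391.3 -375.5  182.5] jaw 13.1 tilt 0.06 w 9.8 t 35.9 F [-0.5 -0.3 -0.9] q7 1.22
offset [-0.01, -0.04, -1.92] turn [0.01, 0.0, -0.02] rows>= 0.9
offset [4.94, 3.87, 0.0] turn [0.0, 0.0, 2.01] rows>= 3.0
offset [5.54, 2.95, 0.0] turn [0.0, 0.0, 2.01] rows>= 3.0
```

move_arm:
  steps:
    - {"gripper":-1,"offset":[0.8,0,-0.4],"turn":[0,0,0]}
    - {"gripper":-1,"offset":[2.0,0,-0.8],"turn":[0,0,0]}
    - {"gripper":-1,"offset":[3.33,0,-1.1],"turn":[0,0,0]}
    - {"gripper":-1,"offset":[3.33,0,-1.1],"turn":[0,0,0]}
    - {"gripper":-1,"offset":[3.33,0,-1.1],"turn":[0,0,0]}

```text
clock: 36.48
eef_pos: [369.3, -278.5, 215.6]
tool_rot: [1.951, 2.461, 0.0]
contact_force: [0.0, -0.5, -1.7]
grip_width: 9.8
```

Run:
```python
from h import *
optics.read_camera("wrist")
chain((548.6,-34.5,212,-6.85))
```

```text
at [ 369.  -278.9  215.4] jaw 13.1 tilt 0.06 w 9.7 t 36.5 F [-0.2 -0.8 -1.4] q7 0.95
offset [3.29, 3.84, 0.05] turn [0.0, 0.01, 2.0] rows>= 2.4
offset [3.9, 3.21, 0.06] turn [0.0, 0.0, 2.0] rows>= 2.4
```

move_arm:
  steps:
    - {"gripper":-1,"offset":[0.8,0.95,0],"turn":[0,0,0.5]}
    - {"gripper":-1,"offset":[1.9,2.2,0],"turn":[0,0,1.1]}
    - {"gripper":-1,"offset":[3.0,3.5,0],"turn":[0,0,1.7]}
    - {"gripper":-1,"offset":[3.29,3.84,0],"turn":[0,0,2]}
    - {"gripper":-1,"offset":[3.29,3.84,0],"turn":[0,0,2]}

```text
clock: 37.15
eef_pos: [458.9, -156.0, 214.8]
tool_rot: [2.158, 2.283, -0.002]
contact_force: [-0.0, -0.3, -2.3]
grip_width: 9.7
```

move_arm:
  steps:
    - {"gripper":-1,"offset":[0.95,0.8,0],"turn":[0,0,0.5]}
    - {"gripper":-1,"offset":[2.2,1.8,0],"turn":[0,0,1.1]}
    - {"gripper":-1,"offset":[3.4,2.8,0],"turn":[0,0,1.7]}
    - {"gripper":-1,"offset":[3.9,3.21,0.1],"turn":[0,0,2]}
    - {"gripper":-1,"offset":[3.9,3.21,0.1],"turn":[0,0,2]}

```text
clock: 37.78
eef_pos: [548.1, -34.4, 211.6]
tool_rot: [2.35, 2.085, -0.003]
contact_force: [-0.1, -0.4, -1.5]
grip_width: 9.4
```

move_arm:
  steps:
    - {"gripper":-1,"offset":[0,0,0.8],"turn":[0,0,0]}
    - {"gripper":-1,"offset":[0,0,1.6],"turn":[0,0,0]}
    - {"gripper":-1,"offset":[0,0,1.8],"turn":[0,0,0]}
    - {"gripper":-1,"offset":[0,0,1.8],"turn":[0,0,0]}
    - {"gripper":-1,"offset":[0,0,1.8],"turn":[0,0,0]}

```text
clock: 38.4
eef_pos: [548.5, -34.5, 159.3]
tool_rot: [2.351, 2.083, 0.002]
contact_force: [-0.1, 0.6, -1.0]
grip_width: 9.7
```

Run:
```python
from h import *
optics.read_camera("wrist")
chain((548.6,-34.5,98,-6.85))
```

```text
at [548.5 -34.3 159.3] jaw -6.9 tilt 0.1 w 9.6 t 38.5 F [ 0.6 -0.1 -1. ] q7 0.14
offset [-0.01, -0.0, 2.04] turn [0.02, -0.0, -0.01] rows>= 1.0
```

move_arm:
  steps:
    - {"gripper":-1,"offset":[0,0,0.7],"turn":[0,0,0]}
    - {"gripper":-1,"offset":[0,0,1.4],"turn":[0,0,0]}
    - {"gripper":-1,"offset":[0,0,1.9],"turn":[0,0,0]}
    - {"gripper":-1,"offset":[0,0,2.0],"turn":[0,0,0]}
    - {"gripper":-1,"offset":[0,0,2.0],"turn":[0,0,0]}

```text
clock: 39.08
eef_pos: [548.3, -33.9, 98.7]
tool_rot: [2.35, 2.084, 0.001]
contact_force: [0.3, 0.6, -0.6]
grip_width: 9.5
```

Run:
```python
from h import *
optics.read_camera("wrist")
chain((548.6,-34.5,95.3,-6.85))
```

```text
at [548.5 -34.   98.9] jaw -6.9 tilt 0.06 w 9.9 t 39.1 F [ 0.7 -0.4 -0.5] q7 0.2
offset [-0.02, 0.01, 0.12] turn [0.01, -0.0, -0.01] rows>= 0.1
```

move_arm:
  steps:
    - {"gripper":-1,"offset":[0,0,0.12],"turn":[0,0,0]}
    - {"gripper":-1,"offset":[0,0,0.12],"turn":[0,0,0]}
    - {"gripper":-0.4,"offset":[0,0,0.12],"turn":[0,0,0]}
    - {"gripper":-0.4,"offset":[0,0,0.12],"turn":[0,0,0]}
    - {"gripper":-0.4,"offset":[0,0,0.12],"turn":[0,0,0]}

```text
clock: 39.75
eef_pos: [547.8, -33.8, 94.6]
tool_rot: [-2.351, -2.084, 0.0]
contact_force: [-0.3, -0.1, 0.4]
grip_width: 27.5
```

move_arm:
  steps:
    - {"gripper":-0.4,"offset":[0,0,-1],"turn":[0,0,0]}
    - {"gripper":-0.4,"offset":[0,0,-2.5],"turn":[0,0,0]}
    - {"gripper":-0.4,"offset":[0,0,-4],"turn":[0,0,0]}
    - {"gripper":-0.4,"offset":[0,0,-4.5],"turn":[0,0,0]}

```text
clock: 40.25
eef_pos: [549.2, -34.0, 232.2]
tool_rot: [2.349, 2.083, 0.006]
contact_force: [-0.2, -0.3, -0.9]
grip_width: 27.3
```

move_arm:
  steps:
    - {"gripper":-0.1,"offset":[2,-1,0],"turn":[0,0,0]}
    - {"gripper":-0.1,"offset":[4,-2,0],"turn":[0,0,0]}
    - {"gripper":-0.1,"offset":[6,-3,0],"turn":[0,0,0]}
    - {"gripper":-0.1,"offset":[8,-4,0],"turn":[0,0,0]}
    - {"gripper":-0.1,"offset":[8,-4,0],"turn":[0,0,0]}

```text
clock: 40.88
eef_pos: [454.9, 222.8, 228.5]
tool_rot: [-2.342, -2.091, 0.003]
contact_force: [0.4, -0.7, -0.0]
grip_width: 41.7
```

Run:
```python
from h import *
optics.read_camera("wrist")
p=optics.read_camera("top"); cv2.imwrite("pics/top2.png",cv2.resize(p["frame"][80:290,110:410],None,fx=2.66,fy=2.66,interpolation=cv2.INTER_CUBIC))
for k in SZ: SZ[k]=(0,0,SZ[k][2]+5)
SZ["e"]=(0,0,51); HUE["f"]=(20,35); cases(p,"abcef")
W=world(p); m=(W[...,2]>54)&(W[...,2]<66)&(abs(W[...,0]-486)<100)&(abs(W[...,1]-358)<70); q=W[m]; show("block",q[:,:2],q[:,2])
for t in("mug","mouse","calendar"):
    for m in models.mark_of(p,t)[:1]:
        r,c=m["position"]; print(t,round(m["score"],2),np.round([r,c]),np.round(W[int(r),int(c)]))
chain()
```

```text
a 628 c [648.9  84.7] size [99.8 90.6] ang 82.9 z 55.5
b 525 c [640.5 -10.4] size [79.6 96.3] ang 83.0 z 50.8
c 332 c [629.  -84.1] size [59.6 89.6] ang 83.3 z 59.3
c 310 c [ 407.8 -168.6] size [58.4 87.2] ang 56.1 z 54.4
c 308 c [ 262.8 -225.2] size [88.  57.8] ang 32.0 z 54.2
e 338 c [562.4  78.9] size [78.5 68.7] ang 83.4 z 51.2
f 307 c [549. -33.] size [60.1 70.1] ang 83.9 z 47.3
block 12 c [545.6 371.1] size [ 7.6 47.8] ang 15.4 z 58.5
mug 0.67 [116. 199.] [787. 172.   2.]
mouse 0.72 [125. 308.] [ 754. -201.   36.]
calendar 0.77 [107. 252.] [826. -13.   2.]
at [457.8 217.3 229.2] jaw -7.0 tilt 0.07 w 41.5 t 41.1 F [ 0.   0.2 -0.4] q7 -0.51
```

View pics/top2.png

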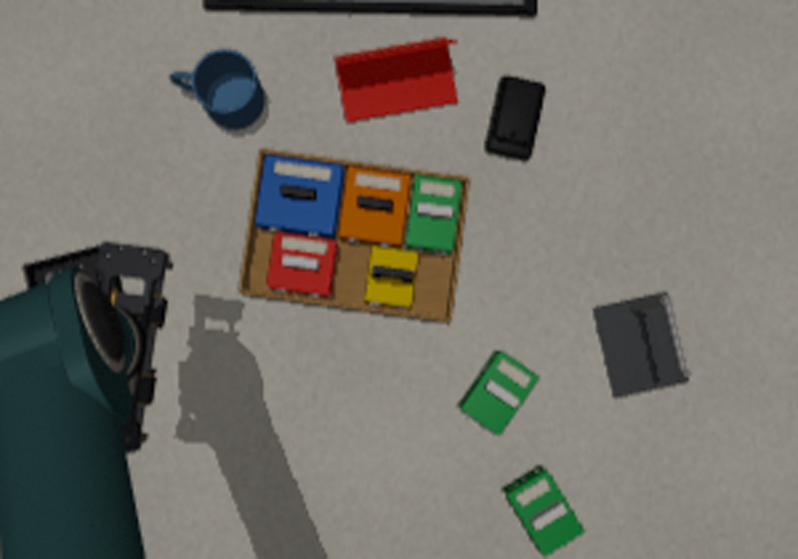

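The final top view shows blue, orange and green along the far wall, and red (302,263) and yellow (392,275) along the near wall. All lids are level at floor + height. The hook is empty and the bystanders are where they were.

```bash
python3 -c "
from h import *
print(arm.job_done())"
```

```text
the job is handed in; nothing more can be done
None
```

The job is done and handed in at about 41 s on the robot's clock. All five cases that were present are packed upright in the carton, and the packing block lies flat in the tray. The hand-in reports no verdict, so this rests on my own last checks.

- **Block:** I moved it to the tray first. After release the wrist camera showed its top at 60 mm, which is flat on the tray floor, with its centre within about 3 mm of the tray's. In the last picture the arm mostly hid it, so only an edge was re-checked (58.5 mm).
- **Cases:** blue, orange and green stand along the far wall, red and yellow along the near wall. The grey case_d was not in the scene.
- **Green case:** of the three look-alikes I took the one farthest to the left. It had been knocked about 45 mm aside during the run but was still the leftmost. The other two greens were left alone.
- **Yellow case:** it was raised 14 mm and drawn 69 mm off the hook before being placed.
- **Final heights:** lids measured 55.5 mm (blue), 50.8 (orange), 59.3 (green), 51.2 (red) and 47.3 (yellow). Each is within about 0.5 mm of floor plus case height, and each case is square with the carton to about 1°.
- **Bystanders:** mug, mouse and calendar show in the same places as at the start. The network's marks wandered by up to about 17 mm, with no movement to be seen in the pictures.
- **One disagreement:** the orange lid measured 96 mm long in the last top view instead of 90. The close wrist view gave 89 mm and level, so I put the difference down to edge pixels of the same colour.

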